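# Change the slip bushings of a drill jig, gauging the new ones

## Task

Change the drill jig over: take out the bushing left locked in it from the last job, turning it back until its notch clears the lock screw, and put it in the grey tray. Try the bushings from the dark mat on the gauge pin; each one that slides all the way down goes into a free liner of the jig, pressed and turned until its notch clears the lock screw and it drops in flush, then turned clockwise under the screw head as far as it will go. Those that will not go down on the pin go in the grey tray too; do not knock over the dropper bottle.

Things in the scene. Friction and masses are not known exactly. Their poses are not given: they have to be found in the camera images.
- bushing_1: upright steel slip bushing, 160 g. Origin: centre of its bottom face, z up. Shank 25.5 mm dia, 0-16 mm up; flange 45 mm dia, 16-20 mm up, with a notch (52 degrees open) centred on its +x axis; octagonal grip head 23.6 mm across flats, 20-40 mm up, flats facing +x and every 45 degrees. Through bore: good 12 mm, undersize 5.2 mm. 4 or 5 of bushing_1 to 6 are present, on the mat
- bushing_2: outwardly as bushing_1 (bore good or undersize). On every bushing a small stop block stands on the flange, 20-26 mm up, 103 degrees counter-clockwise from the notch seen from above
- bushing_3: outwardly as bushing_1 (bore good or undersize)
- bushing_4: outwardly as bushing_1 (bore good or undersize)
- bushing_5: outwardly as bushing_1 (bore good or undersize)
- bushing_6: outwardly as bushing_1 (bore good or undersize)
- bushing_7: outwardly as bushing_1, left from the last job with a smaller bore; starts locked in liner_2 if present (one of bushing_7 and bushing_8 is)
- bushing_8: as bushing_7, but starts locked in liner_4
- jig: fixed drill jig: dark steel plate 100 mm (x) by 262 mm (y), top face 30 mm above the desk. Four liners in a row along its y, 64 mm apart, each with a lock screw on its +x side. Origin: centre of the underside
- liner_1 (a point): centre of a liner hole's mouth on the jig's top face; axes as the jig's, z up. Hole 28.6 mm dia, through the 20 mm plate. A bushing drops in only with its notch (+x) pointing at the lock screw within about 7 degrees; otherwise its flange rests on the screw head (origin 6 mm below the mouth, or 0 with the stop block on it). Home: flange flush, origin 16 mm below the mouth
- liner_2 (a point): as liner_1. In every liner, a bushing that has dropped home turns clockwise (seen from above), its flange running under the screw head, until after about 80 degrees its stop block meets the screw; turned back to the notch position it lifts out
- liner_3 (a point): as liner_1
- liner_4 (a point): as liner_1
- screw_1 (a point): centre of the top of the lock-screw head of liner_1: 29 mm from the liner's axis along the jig's +x, 10 mm above the jig's top face. Head 21 mm diameter and 4 mm thick, its underside 6 mm above the plate; it overhangs the flange of a seated bushing by about 4 mm
- screw_2 (a point): the same for liner_2
- screw_3 (a point): the same for liner_3
- screw_4 (a point): the same for liner_4
- gauge: loose gauge: steel block 70 x 70 x 22 mm (0.85 kg) with an upright gauge pin at its centre. Origin: centre of the underside
- pin_base (a point): foot of the gauge pin, on the block's top face, 22 mm above the desk. The pin is 10 mm in diameter and 44 mm high with a tip tapered to 6.4 mm over the last 6 mm. A good bushing slides down until its bottom face rests on the block; an undersize one stays on the tip
- pin_tip (a point): top of the gauge pin, 44 mm above pin_base
- tray: grey open tray for the bushings not used, fixed, 110 mm (x) by 190 mm (y), walls 18 mm high and 3 mm thick, floor 3 mm thick. Origin: centre of its underside
- dropper_bottle: brown glass dropper bottle with black cap, 32 mm diameter, 95 mm high, upright, loose; origin under its centre
Mind the look-alikes: they are no part of the job. What is shaped like the bushing_5 but pink is not meant. What is shaped like the bushing_6 but yellow is not meant.

How it is judged:
On the way:
1. a bushing has been slid all the way down on the gauge pin (((horizontal distance between bushing_1 and pin_base below 0.004 m and z of bushing_1 in the frame of pin_base below 0.006 m) or (horizontal distance between bushing_3 and pin_base below 0.004 m and z of bushing_3 in the frame of pin_base below 0.006 m) or (horizontal distance between bushing_4 and pin_base below 0.004 m and z of bushing_4 in the frame of pin_base below 0.006 m) or (horizontal distance between bushing_6 and pin_base below 0.004 m and z of bushing_6 in the frame of pin_base below 0.006 m))), for 0.1 s.
At the end, for the whole second after the job is handed in: every good bushing is in a liner (axis within 3.5 mm), flange flush on the plate within 1.5 mm, turned clockwise at least 55 degrees from the notch position (stop at about 80), under the screw head; every undersize one and the one from the last job is in the tray; all at rest (((horizontal distance between bushing_1 and liner_1 below 0.0035 m and z of bushing_1 in the frame of liner_1 below -0.0145 m and angle between bushing_1's own z axis and vertical below 0.1 rad and y of screw_1 in the frame of bushing_1 above 0.0235 m) or (horizontal distance between bushing_1 and liner_2 below 0.0035 m and z of bushing_1 in the frame of liner_2 below -0.0145 m and angle between bushing_1's own z axis and vertical below 0.1 rad and y of screw_2 in the frame of bushing_1 above 0.0235 m) or (horizontal distance between bushing_1 and liner_3 below 0.0035 m and z of bushing_1 in the frame of liner_3 below -0.0145 m and angle between bushing_1's own z axis and vertical below 0.1 rad and y of screw_3 in the frame of bushing_1 above 0.0235 m) or (horizontal distance between bushing_1 and liner_4 below 0.0035 m and z of bushing_1 in the frame of liner_4 below -0.0145 m and angle between bushing_1's own z axis and vertical below 0.1 rad and y of screw_4 in the frame of bushing_1 above 0.0235 m)) and ((horizontal distance between bushing_3 and liner_1 below 0.0035 m and z of bushing_3 in the frame of liner_1 below -0.0145 m and angle between bushing_3's own z axis and vertical below 0.1 rad and y of screw_1 in the frame of bushing_3 above 0.0235 m) or (horizontal distance between bushing_3 and liner_2 below 0.0035 m and z of bushing_3 in the frame of liner_2 below -0.0145 m and angle between bushing_3's own z axis and vertical below 0.1 rad and y of screw_2 in the frame of bushing_3 above 0.0235 m) or (horizontal distance between bushing_3 and liner_3 below 0.0035 m and z of bushing_3 in the frame of liner_3 below -0.0145 m and angle between bushing_3's own z axis and vertical below 0.1 rad and y of screw_3 in the frame of bushing_3 above 0.0235 m) or (horizontal distance between bushing_3 and liner_4 below 0.0035 m and z of bushing_3 in the frame of liner_4 below -0.0145 m and angle between bushing_3's own z axis and vertical below 0.1 rad and y of screw_4 in the frame of bushing_3 above 0.0235 m)) and ((horizontal distance between bushing_4 and liner_1 below 0.0035 m and z of bushing_4 in the frame of liner_1 below -0.0145 m and angle between bushing_4's own z axis and vertical below 0.1 rad and y of screw_1 in the frame of bushing_4 above 0.0235 m) or (horizontal distance between bushing_4 and liner_2 below 0.0035 m and z of bushing_4 in the frame of liner_2 below -0.0145 m and angle between bushing_4's own z axis and vertical below 0.1 rad and y of screw_2 in the frame of bushing_4 above 0.0235 m) or (horizontal distance between bushing_4 and liner_3 below 0.0035 m and z of bushing_4 in the frame of liner_3 below -0.0145 m and angle between bushing_4's own z axis and vertical below 0.1 rad and y of screw_3 in the frame of bushing_4 above 0.0235 m) or (horizontal distance between bushing_4 and liner_4 below 0.0035 m and z of bushing_4 in the frame of liner_4 below -0.0145 m and angle between bushing_4's own z axis and vertical below 0.1 rad and y of screw_4 in the frame of bushing_4 above 0.0235 m)) and ((horizontal distance between bushing_6 and liner_1 below 0.0035 m and z of bushing_6 in the frame of liner_1 below -0.0145 m and angle between bushing_6's own z axis and vertical below 0.1 rad and y of screw_1 in the frame of bushing_6 above 0.0235 m) or (horizontal distance between bushing_6 and liner_2 below 0.0035 m and z of bushing_6 in the frame of liner_2 below -0.0145 m and angle between bushing_6's own z axis and vertical below 0.1 rad and y of screw_2 in the frame of bushing_6 above 0.0235 m) or (horizontal distance between bushing_6 and liner_3 below 0.0035 m and z of bushing_6 in the frame of liner_3 below -0.0145 m and angle between bushing_6's own z axis and vertical below 0.1 rad and y of screw_3 in the frame of bushing_6 above 0.0235 m) or (horizontal distance between bushing_6 and liner_4 below 0.0035 m and z of bushing_6 in the frame of liner_4 below -0.0145 m and angle between bushing_6's own z axis and vertical below 0.1 rad and y of screw_4 in the frame of bushing_6 above 0.0235 m)) and x of bushing_2 in the frame of tray between -0.05 and 0.05 m and y of bushing_2 in the frame of tray between -0.085 and 0.085 m and z of each of bushing_2, bushing_5, bushing_7, bushing_8 in the frame of tray below 0.03 m and x of bushing_5 in the frame of tray between -0.05 and 0.05 m and y of bushing_5 in the frame of tray between -0.085 and 0.085 m and x of bushing_7 in the frame of tray between -0.05 and 0.05 m and y of bushing_7 in the frame of tray between -0.085 and 0.085 m and x of bushing_8 in the frame of tray between -0.05 and 0.05 m and y of bushing_8 in the frame of tray between -0.085 and 0.085 m and linear speed of each of bushing_1, bushing_2, bushing_3, bushing_4, bushing_5, bushing_6, bushing_7, bushing_8 below 0.02 m/s); the robot touches nothing.
It fails at once if the dropper bottle is knocked over (angle between dropper_bottle's own z axis and vertical above 0.7 rad).
Of bushing_1, bushing_2, bushing_3, bushing_4, bushing_5, bushing_6 only 4 to 5 are there at a start; the rules pass over those that are not, and their reading is None.
Of bushing_7, bushing_8 only 1 to 1 are there at a start; the rules pass over those that are not, and their reading is None.
At some moment in a run one of gauge may be knocked a few centimetres aside while the robot is not near it.
It also fails if it takes over 210 s, if anything falls off the work surface, if the arm or the gripper's body presses on something with over 40 N, if the wrist force passes 120 N, or if a joint passes its speed limit or range.

## Robot

A 7-joint arm with a two-finger parallel gripper is mounted at the origin on the work surface. World frame = base frame: x ahead of the robot, y to its left, z up, the work surface at z = 0. Lengths are in m, angles in rad, forces in N, time in s.
With the tool pointing down it reaches from about 0.4 to 0.85 m from the base axis. Payload 6.9 kg.
Tool frame: the origin (TCP) lies on the centre line of the jaws, within the pads' length; the fingertips stand 22 mm ahead of it and the grasp point (between the pads) lies 3 mm ahead of it (tip_extent is the distance from the TCP to the fingertips, in m); z points along the fingers, y is the direction in which the jaws open and shut (so a half turn about z gives the same grasp; the last joint's range is limited). The gripper opens to 85 mm and grips with 20 to 120 N. Pads are 22 mm wide; open, the fingers measure 114 mm over their backs; the gripper's body (76 mm by 85 mm) begins 54 mm behind the grasp point. The pads swing forward as they close: fully open they stand 13 mm farther back than shut.
Start: joints at [1.454, 0.507, -0.238, 1.5, 0.126, 1.149, -0.155], TCP at [0.138, -0.61, 0.253] pointing down, gripper open.
Joint ranges: [-3.08, 3.08], [-0.24, 2.05], [-1.43, 1.35], [0, 2.5], [-1.52, 4.66], [0.17, 1.96], [-2.89, 2.89]. Speed limits (rad/s): [2.39, 2.39, 3.14, 3.14, 3.14, 3.14, 3.14].

## Interface

Orientations are given as a 3x3 rotation matrix whose columns are the frame's x, y, z axes.
In Python, from cell import * gives the robot as it stands. The module is installed in compiled form; this text tells all that it offers.
- The arm moves only by the tool carry_out, never from a script. Its argument "increments" is a list of rows, each a list of 7 numbers: the shift along the tool's x, y, z scaled (see below), then the turn, a rotation vector about the tool's x, y, z scaled (see below), then the finger opening in mm, from 0 to 85.4. A call has 1 to 20 rows; each row shifts and turns the pose as measured when the row begins, along the tool's axes as they then stand; what a row does not reach is not made up. The controller multiplies each number of a shift by 0.8 m and each number of a turn by 2 rad. A row lasts 1/8 s, in which the tool goes at most 62.5 mm and 10.7 degrees, less where a joint would pass 70% of its speed; a pose out of reach is approached as far as the arm can. A call with a number of a shift or a turn outside -1 to 1 is refused whole. A call with a gripper value outside its range is refused whole. The fingers move at their own pace and stop on an object; "newtons" is the grip in N (left out, the last holds). Time passes only in rows, so rows that do not move let the fingers close. It gives the time, the measured TCP pose, the force and the opening at its end, in the units of the state.
- observe(): the state, without advancing time (a new reading comes with each control period).
- get_image(name): name is "scene" or "top" or "wrist"; returns a dict with "frame" (384x512x3 uint8, red, green, blue), "mtx" (3x3 intrinsics, pixels), "rvec" (rotation vector, rad) and "tvec" (3), from world to camera coordinates, as OpenCV has them; the wrist camera has in their place "T_tool_cam" (4x4, takes a point from camera to tool coordinates, whose origin is the TCP and whose axes are the flange's). Camera axes: x right, y down, z forward; pixel columns grow to the right and rows downward; lengths in m; the calibration is good to about 2 mm. A picture is of the moment at which its call begins: read the wrist's pose just before it. There is no depth.
- close_job(): hands the job in, once; it reports no verdict.
The state is a dict: "time_s": time; "joint_positions": joint angles; "dq": joint speeds; "joint_efforts": joint torques, N m; "tcp_pos": TCP position; "orientation": TCP orientation; "contact_force": force on the tool from outside, world axes, zero at the start; "torque": the same for the moment, N m; "width": finger opening in m.
Only numpy, scipy, OpenCV 4.12 (cv2) and the standard library are available. Lean on these libraries where they do the work, as an engineer would, in place of code of your own. Each camera call takes 0.05 s, during which the arm holds its last target.

## Working session

There is one attempt and no reset: what is moved stays moved. The work goes in short steps, Python scripts to look and compute and a tool call to move; the robot and the scene stay as the last step left them, time stands still between calls to the robot, and variables do not carry over. Pictures are saved under pics/ and viewed, and the job is handed in when it is done.

Besides the shell and the picture viewer there is one more tool, called after "Call:" by a JSON object that holds its "api" and its "payload". carry_out: Moves the arm, as the interface text tells. Its arguments: {"type":"object","properties":{"increments":{"type":"array"},"newtons":{"type":"number"}},"required":["increments"]}

```bash
mkdir -p pics; ls
cat > h.py <<'E'
from cell import *
import numpy as np, cv2
def save(im,n,scale=1,crop=None):
    f=im["frame"][:,:,::-1]
    if crop: f=f[crop[1]:crop[3],crop[0]:crop[2]]
    if scale!=1: f=cv2.resize(f,None,fx=scale,fy=scale,interpolation=cv2.INTER_CUBIC)
    cv2.imwrite("pics/"+n+".png",f)
E
python3 - <<'E'
from h import *
s=observe()
for k in s: print(k,np.round(s[k],3).tolist())
for n in("scene","top","wrist"):
    im=get_image(n); save(im,n+"0",1.5)
    np.save("pics/"+n+"0.npy",im["frame"])
    print(n,[ (k,np.round(im[k],4).tolist()) for k in im if k!="frame"])
E
```

```text
pics
time_s 0.0
joint_positions [1.454, 0.508, -0.238, 1.501, 0.126, 1.149, -0.155]
dq [-0.0, -0.0, -0.001, -0.0, -0.001, -0.001, -0.0]
joint_efforts [0.0, -62.059, -2.186, -24.965, 0.013, 0.012, -0.0]
tcp_pos [0.138, -0.609, 0.252]
orientation [[0.975, 0.221, -0.0], [0.221, -0.975, 0.002], [-0.0, -0.002, -1.0]]
contact_force [-0.527, 0.029, -0.351]
torque [0.041, 0.06, 0.023]
width 0.086
scene [('mtx', [[427.0901, 0.0, 245.2619], [0.0, 427.0901, 190.6869], [0.0, 0.0, 1.0]]), ('rvec', [2.0377, 1.3461, -0.5321]), ('tvec', [-0.193, -0.3344, 1.8518])]
top [('mtx', [[354.0049, 0.0, 259.6375], [0.0, 354.0049, 193.9331], [0.0, 0.0, 1.0]]), ('rvec', [2.0811, -2.138, 0.1511]), ('tvec', [0.0016, 0.5685, 0.918])]
wrist [('mtx', [[280.323, 0.0, 257.5831], [0.0, 280.323, 188.1289], [0.0, 0.0, 1.0]]), ('T_tool_cam', [[-0.0011, -0.946, -0.3241, 0.0833], [1.0, -0.001, -0.0006, -0.0004], [0.0002, -0.3241, 0.946, -0.1207], [0.0, 0.0, 0.0, 1.0]])]
```

View pics/scene0.png

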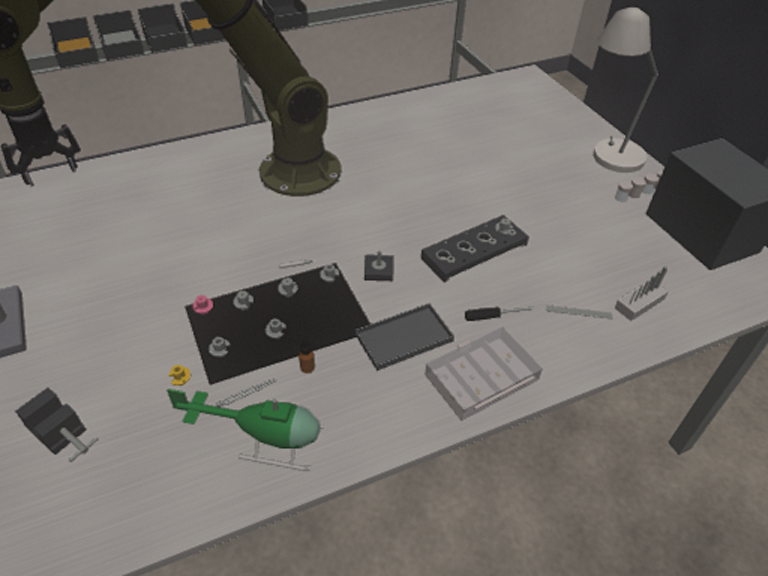

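View pics/top0.png

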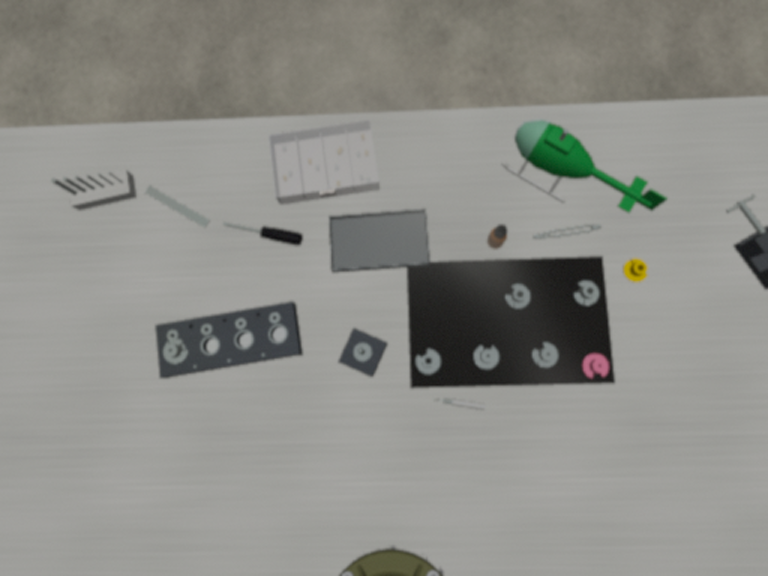

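View pics/wrist0.png

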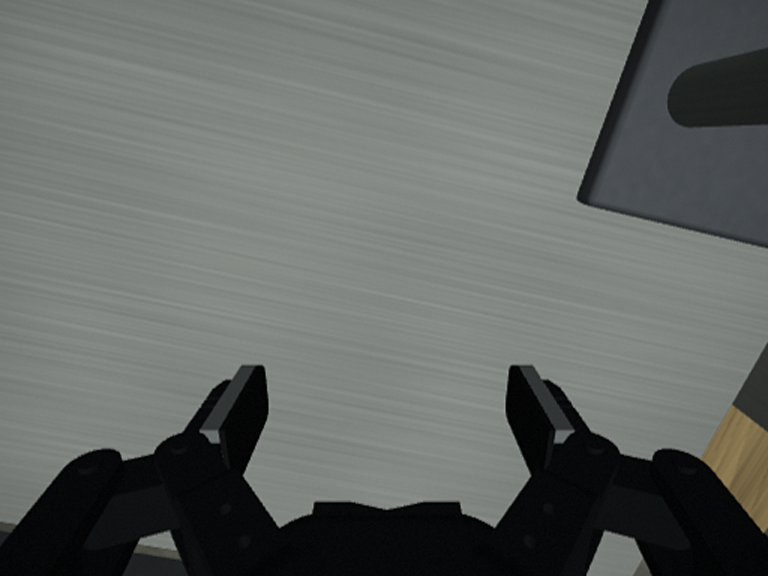

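```bash
cat >> h.py <<'E'
def cam(n):
    im=get_image(n); return im
def K(im): return im["mtx"]
def wray(im,uv,s=None):
    """world ray origin, dir"""
    uv=np.atleast_2d(np.array(uv,float))
    d=np.c_[(uv-im["mtx"][[0,1],[2,2]])/im["mtx"][[0,1],[0,1]],np.ones(len(uv))]
    if "rvec" in im:
        R=cv2.Rodrigues(np.array(im["rvec"],float))[0]; t=np.array(im["tvec"]).ravel()
        return -R.T@t, d@R
    T=np.array(im["T_tool_cam"]); Rt=np.array(s["orientation"]); p=np.array(s["tcp_pos"])
    return p+Rt@T[:3,3], d@(Rt@T[:3,:3]).T
def onz(im,uv,z,s=None):
    o,d=wray(im,uv,s); z=np.broadcast_to(z,(len(d),)); return o+d*((z-o[2])/d[:,2])[:,None]
def proj(im,P,s=None):
    P=np.atleast_2d(np.array(P,float))
    if "rvec" in im:
        R=cv2.Rodrigues(np.array(im["rvec"],float))[0]; c=P@R.T+np.array(im["tvec"]).ravel()
    else:
        T=np.array(im["T_tool_cam"]); Rt=np.array(s["orientation"]); p=np.array(s["tcp_pos"])
        R=Rt@T[:3,:3]; o=p+Rt@T[:3,3]; c=(P-o)@R
    return c[:,:2]/c[:,2:]*im["mtx"][[0,1],[0,1]]+im["mtx"][[0,1],[2,2]]
def tri(rays):
    A=0;b=0
    for o,d in rays:
        d=d/np.linalg.norm(d); M=np.eye(3)-np.outer(d,d); A=A+M; b=b+M@o
    return np.linalg.solve(A,b)
E
python3 - <<'E'
from h import *
im=get_image("top")
# crops of top: jig, mat
save(im,"t_mat",5,(265,165,425,265)); save(im,"t_jig",5,(95,190,255,265))
im=get_image("scene")
save(im,"s_all",4,(120,160,250,260)); save(im,"s_jig",4,(230,130,370,250))
E
```

```text
(no output)
```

View pics/t_mat.png

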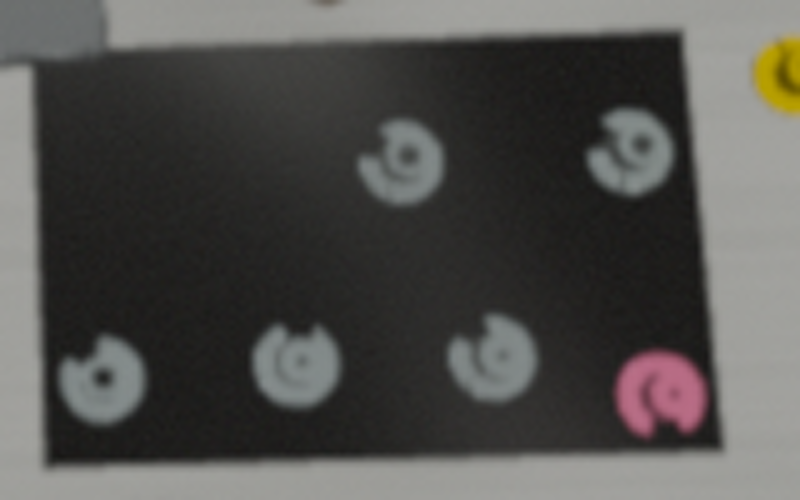

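View pics/t_jig.png

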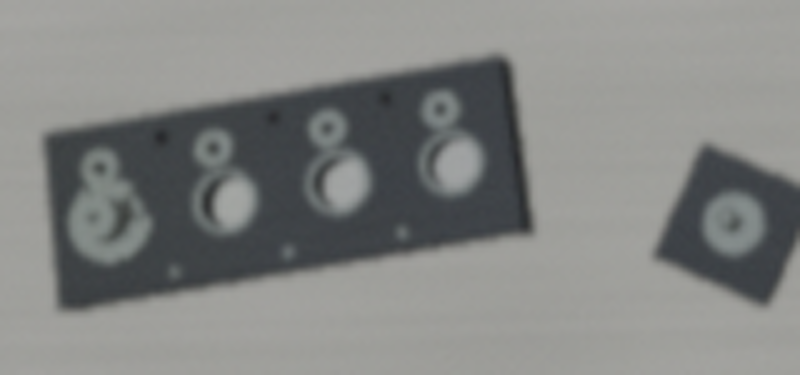

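View pics/s_all.png

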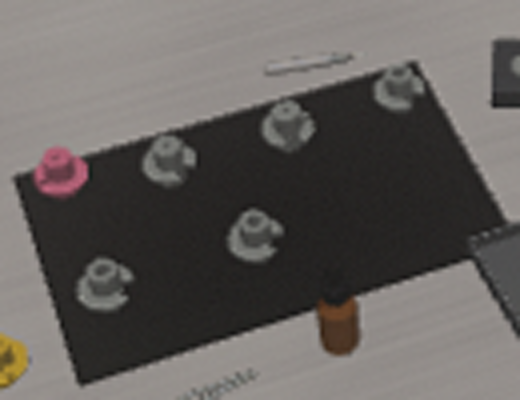

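View pics/s_jig.png

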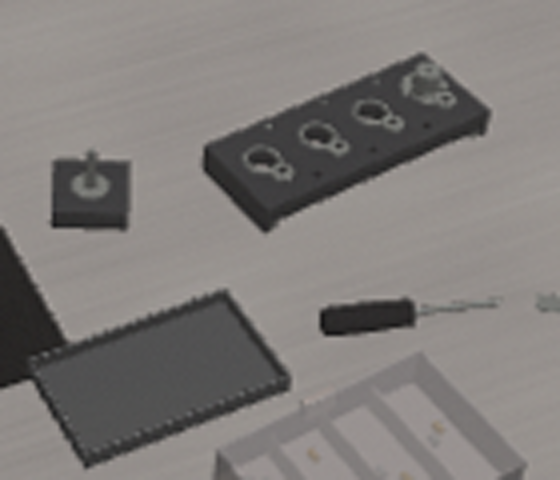

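Run:
```python
from h import *
t=get_image("top"); s=get_image("scene")
print(wray(t,(0,0))[0],wray(s,(0,0))[0])
fl={'A':(103,380),'B':(297,366),'C':(493,359),'D':(402,163),'E':(631,153)}
hd={'A':(103,377),'B':(301,360),'C':(502,355),'D':(408,155),'E':(641,145)}
sc={'A':(400,75),'B':(288,112),'C':(168,148),'D':(255,220),'E':(103,268)}
for k in fl:
    f=np.array(fl[k])/5+[265,165]; h=np.array(hd[k])/5+[265,165]; c=np.array(sc[k])/4+[120,160]
    print(k,onz(t,f,0.02).round(4),onz(t,h,0.04).round(4),onz(s,c,.04).round(4),tri([(wray(t,h)[0],wray(t,h)[1][0]),(wray(s,c)[0],wray(s,c)[1][0])]).round(4))
j=lambda l:np.array(l)/5.+[95,190]
print("jig corners",onz(t,j([(45,133),(503,56),(530,231),(63,308)]),.03).round(4))
print("screws",onz(t,j([(100,167),(213,148),(327,129),(440,108)]),.04).round(4))
print("holes",onz(t,j([(224,202),(338,183),(452,163)]),.03).round(4))
print("bush7",onz(t,j([(110,225)]),.034).round(4),onz(t,j([(97,216)]),.054).round(4))
print("gauge",onz(t,j([(734,223)]),.022),onz(t,j([(733,221)]),.066))
sj=lambda l:np.array(l)/4.+[230,130]
print("gauge tip scene",onz(s,sj([(91,155)]),.066), "base",onz(s,sj([(91,185)]),.022))
print("holes scene",onz(s,sj([(265,158),(319,134),(373,112)]),.03))
print("screws scene",onz(s,sj([(283,172),(337,147),(393,122),(445,98)]),.04))
print("tray",onz(t,np.array([(331,215),(425,210),(429,265),(333,271)])/1.5,.018))
print("bottle", onz(t,np.array([(502,231)])/1.5,.095), onz(t,np.array([(493,243)])/1.5,.0))
```

```text
[ 0.39396403 -0.04758481  1.00418688] [ 1.47418683 -0.43770074  1.10152206]
A [[ 0.4402 -0.081   0.02  ]] [[ 0.4409 -0.0804  0.04  ]] [[ 0.4481 -0.0812  0.04  ]] [ 0.4415 -0.0798  0.0335]
B [[ 0.4451 -0.1875  0.02  ]] [[ 0.4473 -0.187   0.04  ]] [[ 0.4534 -0.1872  0.04  ]] [ 0.4479 -0.1868  0.0347]
C [[ 0.4462 -0.2942  0.02  ]] [[ 0.4472 -0.2942  0.04  ]] [[ 0.4547 -0.2945  0.04  ]] [ 0.4479 -0.2947  0.0336]
D [[ 0.5563 -0.2521  0.02  ]] [[ 0.5574 -0.2515  0.04  ]] [[ 0.5605 -0.251   0.04  ]] [ 0.558  -0.2513  0.0376]
E [[ 0.5581 -0.3788  0.02  ]] [[ 0.5591 -0.3779  0.04  ]] [[ 0.5618 -0.3777  0.04  ]] [ 0.5596 -0.378   0.0378]
jig corners [[0.5208 0.4271 0.03  ]
 [0.557  0.1675 0.03  ]
 [0.4588 0.1516 0.03  ]
 [0.4231 0.4115 0.03  ]]
screws [[0.4996 0.3901 0.04  ]
 [0.5085 0.3269 0.04  ]
 [0.5173 0.2632 0.04  ]
 [0.5272 0.2002 0.04  ]]
holes [[0.4793 0.3234 0.03  ]
 [0.4881 0.2594 0.03  ]
 [0.4975 0.1956 0.03  ]]
bush7 [[0.4679 0.3855 0.034 ]] [[0.4714 0.384  0.054 ]]
gauge [[0.4607563 0.0394703 0.022    ]] [[0.45883187 0.03608593 0.066     ]]
gauge tip scene [[0.47077895 0.0353371  0.066     ]] base [[0.46456427 0.03919772 0.022     ]]
holes scene [[0.5012577  0.19746289 0.03      ]
 [0.49179658 0.25936414 0.03      ]
 [0.48451532 0.3216881  0.03      ]]
screws scene [[0.53295129 0.19781935 0.04      ]
 [0.52281459 0.25940383 0.04      ]
 [0.51307958 0.32464152 0.04      ]
 [0.50279898 0.38768838 0.04      ]]
tray [[ 0.72821622  0.0979443   0.018     ]
 [ 0.7316214  -0.08510868  0.018     ]
 [ 0.62215415 -0.08883178  0.018     ]
 [ 0.61637808  0.09450207  0.018     ]]
bottle [[ 0.66156788 -0.21619347  0.095     ]] [[ 0.66601968 -0.21502341  0.        ]]
```

Call:
{"api": "carry_out", "payload": {"increments": [[0.0535,-0.0314,0,0,0,0,60],[0.0535,-0.0314,0,0,0,0,60],[0.0535,-0.0314,0,0,0,0,60],[0.0535,-0.0314,0,0,0,0,60],[0.0535,-0.0314,0,0,0,0,60],[0.0535,-0.0314,0,0,0,0,60],[0.0535,-0.0314,0,0,0,0,60],[0.0535,-0.0314,0,0,0,0,60],[0.0535,-0.0314,0,0,0,0,60]], "newtons": 60}}

```text
time_s: 1.48
tcp_pos: [0.4707, -0.2998, 0.2526]
orientation: [[0.977, 0.211, 0.0], [0.211, -0.977, -0.003], [-0.0, 0.003, -1.0]]
contact_force: [0.2, -0.8, -0.9]
width: 0.0601
```

Run:
```python
from h import *
s=observe()
for k in ("joint_positions","dq","tcp_pos","orientation","contact_force","width"): print(k,np.round(s[k],3).tolist())
im=get_image("wrist"); save(im,"w1",1.5); import pickle; pickle.dump((s,im),open("w1.pkl","wb"))
```

```text
joint_positions [0.743, 0.41, -0.327, 1.682, 0.149, 1.073, -0.988]
dq [-0.699, 0.14, -0.069, -0.225, 0.072, 0.095, -0.767]
tcp_pos [0.471, -0.3, 0.253]
orientation [[0.977, 0.211, 0.0], [0.211, -0.977, -0.003], [-0.0, 0.003, -1.0]]
contact_force [0.218, -0.799, -0.88]
width 0.06
```

View pics/w1.png

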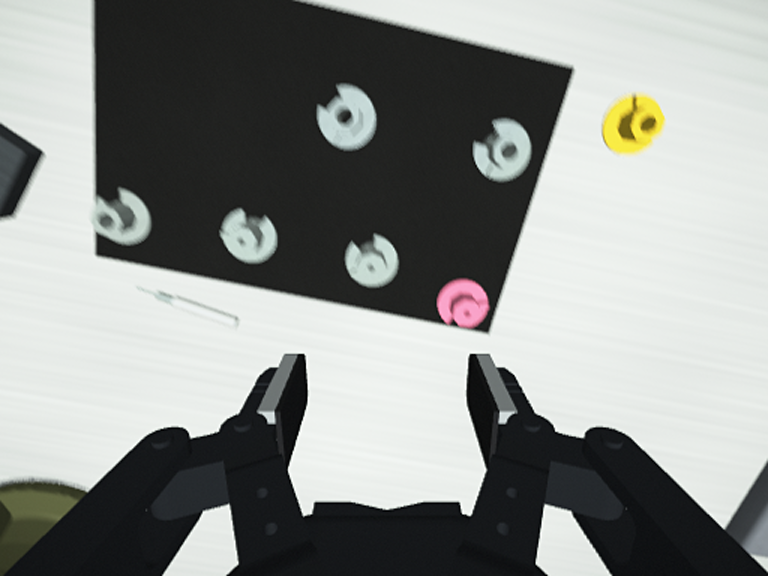

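```bash
cat >> h.py <<'E'
def plan(x,y,z,yawy,n,g,s=None,hold=3,rnd=4):
    """rows from measured pose to TCP x,y,z, tool y at yaw deg (z down)"""
    s=s or observe(); p=np.array(s["tcp_pos"]); R=np.array(s["orientation"])
    a=np.radians(yawy); Y=np.array([np.cos(a),np.sin(a),0]); Z=np.array([0,0,-1.]); T=np.c_[np.cross(Y,Z),Y,Z]
    cur=np.degrees(np.arctan2(R[1,1],R[0,1])); d=(yawy-cur)
    w=cv2.Rodrigues(R.T@T)[0].ravel()
    if abs(d)>170: 
        # go the numeric direction, explicit
        w=np.array([0,0,-np.radians(d)])
    dR=cv2.Rodrigues(w/n)[0]; tgt=np.array([x,y,z]); st=(tgt-p)/n
    rows=[]; Ri=R
    for i in range(n):
        rows.append(list(np.round(Ri.T@st/0.8,rnd))+list(np.round(w/n/2,rnd))+[g]); Ri=Ri@dR
    rows+= [[0]*6+[g]]*hold
    print("yaw now %.1f; dyaw/row %.1f step mm %.1f"%(cur,d/n,np.linalg.norm(st)*1e3))
    for r in rows: print([float(v)+0. for v in r],end=", ")
    print()
def st():
    s=observe(); R=np.array(s["orientation"])
    print("t%.2f p %s yawY %.1f tilt %.2fdeg q7 %.2f F %s w %.4f"%(s["time_s"],np.round(s["tcp_pos"],4),np.degrees(np.arctan2(R[1,1],R[0,1])),np.degrees(np.arccos(min(1,-R[2,2]))),s["joint_positions"][6],np.round(s["contact_force"],1),s["width"])); return s
E
python3 - <<'E'
from h import *
s=st(); plan(.558,-.378,.16,48,13,45)
E
```

```text
t1.52 p [ 0.4765 -0.2927  0.2528] yawY -77.3 tilt 0.28deg q7 -0.99 F [4.3 4.4 1.7] w 0.0602
yaw now -77.3; dyaw/row 9.6 step mm 11.5
[0.0058, 0.0097, 0.009, 0.0002, -0.0001, -0.0841, 45.0], [0.0041, 0.0106, 0.0089, 0.0002, -0.0001, -0.0841, 45.0], [0.0023, 0.0111, 0.0089, 0.0002, -0.0001, -0.0841, 45.0], [0.0004, 0.0113, 0.0089, 0.0002, -0.0001, -0.0841, 45.0], [-0.0015, 0.0112, 0.0089, 0.0002, -0.0001, -0.0841, 45.0], [-0.0034, 0.0108, 0.0089, 0.0002, -0.0001, -0.0841, 45.0], [-0.0051, 0.0101, 0.0089, 0.0002, -0.0001, -0.0841, 45.0], [-0.0068, 0.0091, 0.0089, 0.0002, -0.0001, -0.0841, 45.0], [-0.0082, 0.0079, 0.0089, 0.0002, -0.0001, -0.0841, 45.0], [-0.0094, 0.0064, 0.0089, 0.0002, -0.0001, -0.0841, 45.0], [-0.0103, 0.0047, 0.0089, 0.0002, -0.0001, -0.0841, 45.0], [-0.011, 0.0029, 0.0089, 0.0002, -0.0001, -0.0841, 45.0], [-0.0113, 0.0011, 0.0089, 0.0002, -0.0001, -0.0841, 45.0], [0.0, 0.0, 0.0, 0.0, 0.0, 0.0, 45.0], [0.0, 0.0, 0.0, 0.0, 0.0, 0.0, 45.0], [0.0, 0.0, 0.0, 0.0, 0.0, 0.0, 45.0],
```

Call:
{"api": "carry_out", "payload": {"increments": [[0.006,0.01,0.009,0,0,-0.084,45],[0.004,0.0105,0.009,0,0,-0.084,45],[0.0025,0.011,0.009,0,0,-0.084,45],[0.0005,0.0115,0.009,0,0,-0.084,45],[-0.0015,0.011,0.009,0,0,-0.084,45],[-0.0035,0.011,0.009,0,0,-0.084,45],[-0.005,0.01,0.009,0,0,-0.084,45],[-0.007,0.009,0.009,0,0,-0.084,45],[-0.008,0.008,0.009,0,0,-0.084,45],[-0.0095,0.0065,0.009,0,0,-0.084,45],[-0.0105,0.0045,0.009,0,0,-0.084,45],[-0.011,0.003,0.009,0,0,-0.084,45],[-0.0115,0.001,0.009,0,0,-0.084,45],[0,0,0,0,0,0,45],[0,0,0,0,0,0,45]]}}

```text
time_s: 3.4
tcp_pos: [0.5637, -0.3783, 0.1562]
orientation: [[-0.787, 0.617, 0.004], [0.617, 0.787, 0.002], [-0.002, 0.004, -1.0]]
contact_force: [0.0, -0.1, 0.5]
width: 0.045
```

```bash
cat >> h.py <<'E'
def shot(n,crop=None,scale=1.5,which="wrist"):
    import pickle
    s=st(); im=get_image(which); save(im,n,scale,crop); pickle.dump((s,im),open(n+".pkl","wb")); return s,im
E
python3 - <<'E'
from h import *
s,im=shot("w2",(156,88,356,238),4)
print(proj(im,[[.558,-.378,.04]],s))
E
```

```text
t3.40 p [ 0.5637 -0.3783  0.1562] yawY 51.9 tilt 0.26deg q7 0.95 F [ 0.  -0.1  0.5] w 0.0450
[[253.38259805 185.94557465]]
```

View pics/w2.png

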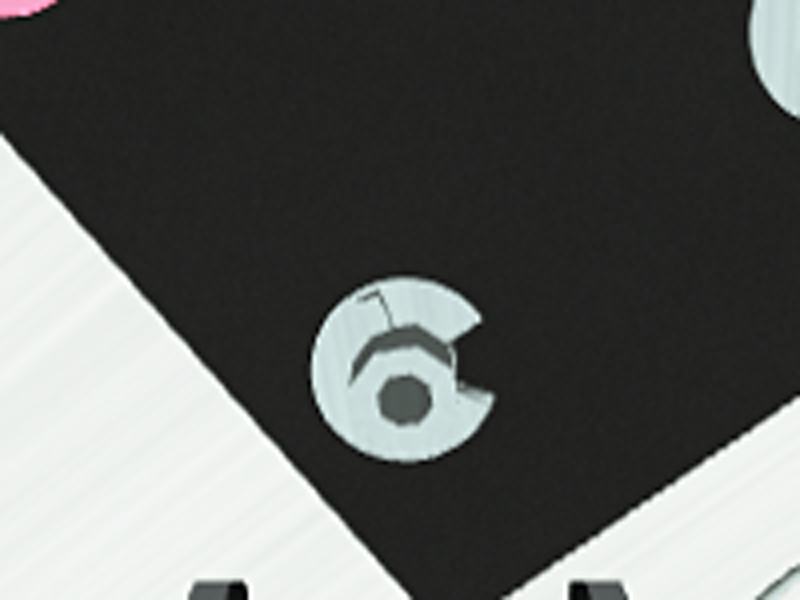

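```bash
cat >> h.py <<'E'
def bush(n,hole,c1,c2,off,sc,zb=0.0,fc=None):
    """hole: bore centre at head top; c1,c2 notch corners on flange top; z base"""
    import pickle
    s,im=pickle.load(open(n+".pkl","rb")); g=lambda p:np.array(p,float)/sc+off
    H=onz(im,g(hole),zb+.04,s)[0]; C=onz(im,[g(c1),g(c2)],zb+.02,s)
    m=C.mean(0)-H
    R=np.linalg.norm(C[:,:2]-H[:2],axis=1)
    print("head",H.round(4),"yaw %.1f"%np.degrees(np.arctan2(m[1],m[0])),"corner radius",R.round(4),"chord",np.linalg.norm(C[0]-C[1]).round(4))
    if fc is not None: print("flange c",onz(im,g(fc),zb+.02,s)[0].round(4))
E
python3 - <<'E'
from h import *
bush("w2",(405,400),(481,320),(494,396),(156,88),4,0,(404,368))
E
```

```text
head [ 0.5617 -0.3765  0.04  ] yaw 62.2 corner radius [0.0223 0.0223] chord 0.0193
flange c [ 0.5605 -0.3759  0.02  ]
```

Run:
```python
from h import *
st(); plan(.561,-.3762,.0495,62,6,40,hold=1)
```

```text
t3.45 p [ 0.5636 -0.3785  0.1562] yawY 51.9 tilt 0.25deg q7 0.95 F [-0.3 -0.7  0.2] w 0.0448
yaw now 51.9; dyaw/row 1.7 step mm 17.8
[0.0008, 0.0, 0.0222, 0.0003, 0.0002, -0.0147, 40.0], [0.0008, 0.0, 0.0222, 0.0003, 0.0002, -0.0147, 40.0], [0.0007, 0.0, 0.0222, 0.0003, 0.0002, -0.0147, 40.0], [0.0007, 0.0001, 0.0222, 0.0003, 0.0002, -0.0147, 40.0], [0.0007, 0.0001, 0.0222, 0.0003, 0.0002, -0.0147, 40.0], [0.0007, 0.0001, 0.0222, 0.0003, 0.0002, -0.0147, 40.0], [0.0, 0.0, 0.0, 0.0, 0.0, 0.0, 40.0],
```

Call:
{"api": "carry_out", "payload": {"increments": [[0.0008,0,0.022,0,0,-0.0145,40],[0.0008,0,0.022,0,0,-0.0145,40],[0.0008,0,0.022,0,0,-0.0145,40],[0.0007,0,0.022,0,0,-0.0145,40],[0.0007,0,0.022,0,0,-0.0145,40],[0.0005,0,0.012,0,0,-0.0145,40],[0,0,0,0,0,0,40]]}}

```text
time_s: 4.32
tcp_pos: [0.5598, -0.3755, 0.0506]
orientation: [[-0.887, 0.462, 0.002], [0.462, 0.887, 0.002], [-0.001, 0.002, -1.0]]
contact_force: [0.6, 0.2, 0.8]
width: 0.0399
```

Run:
```python
from h import *
st(); plan(.561,-.3762,.0495,62,1,40,hold=1)
```

```text
t4.33 p [ 0.5598 -0.3755  0.0506] yawY 62.5 tilt 0.15deg q7 1.03 F [0.6 0.2 0.8] w 0.0399
yaw now 62.5; dyaw/row -0.5 step mm 1.8
[-0.0018, -0.0001, 0.0014, 0.0012, 0.0004, 0.004, 40.0], [0.0, 0.0, 0.0, 0.0, 0.0, 0.0, 40.0],
```

Call:
{"api": "carry_out", "payload": {"increments": [[-0.0018,0,0.0014,0.001,0,0,40],[0,0,0,0,0,0,20],[0,0,0,0,0,0,20],[0,0,0,0,0,0,20],[0,0,0,0,0,0,20]], "newtons": 60}}

```text
time_s: 4.95
tcp_pos: [0.562, -0.3766, 0.0511]
orientation: [[-0.886, 0.463, 0.003], [0.463, 0.886, -0.002], [-0.003, -0.0, -1.0]]
contact_force: [-0.3, -0.7, -1.3]
width: 0.0219
```

Run:
```python
from h import *
s,im=shot("w3")
t=get_image("top"); save(t,"t3",5,(215,215,275,260))
```

```text
t4.95 p [ 0.562  -0.3766  0.0511] yawY 62.4 tilt 0.19deg q7 1.03 F [-0.3 -0.7 -1.3] w 0.0219
```

View pics/w3.png

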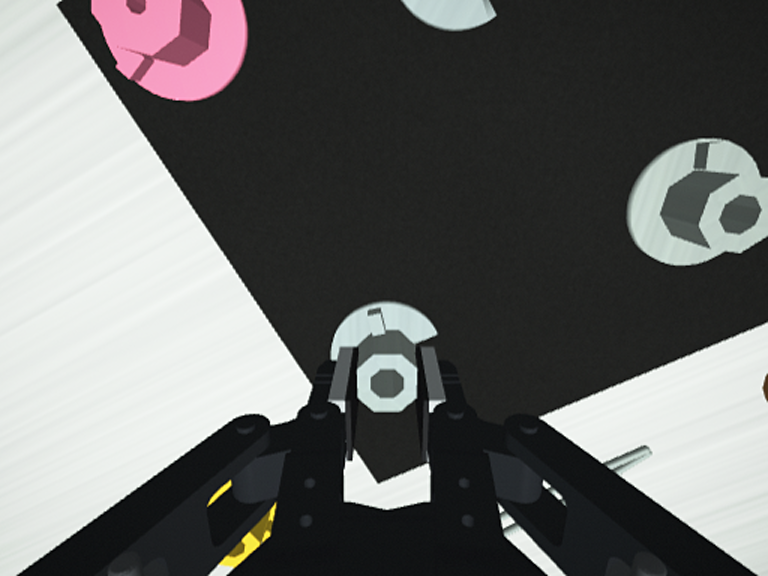

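View pics/t3.png

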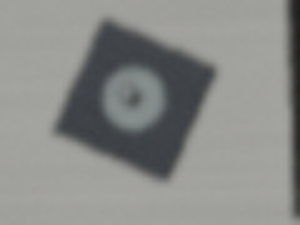

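```bash
cat >> h.py <<'E'
def path(wps,g,s=None):
    """wps: (x,y,z,yaw,n)"""
    s=s or observe(); s={k:np.array(s[k]) for k in ("tcp_pos","orientation")}
    for x,y,z,yaw,n in wps:
        plan(x,y,z,yaw,n,g,s=s,hold=0)
        a=np.radians(yaw); Y=np.array([np.cos(a),np.sin(a),0]); Z=np.array([0,0,-1.])
        s={"tcp_pos":np.array([x,y,z]),"orientation":np.c_[np.cross(Y,Z),Y,Z]}
def intool(n,uv,zw):
    import pickle
    s,im=pickle.load(open(n+".pkl","rb")); P=onz(im,uv,zw,s)
    return P,(P-np.array(s["tcp_pos"]))@np.array(s["orientation"])
E
python3 - <<'E'
from h import *
print(intool("w3",[(258,255.3)],.04))
path([(.56,-.37,.12,60,2),(.47,-.025,.135,12,8),(.468,-.012,.135,8,1)],20)
E
```

```text
(array([[ 0.56196476, -0.37610987,  0.04      ]]), array([[0.00026481, 0.0003941 , 0.01113009]]))
yaw now 62.4; dyaw/row -1.2 step mm 34.6
[0.0028, 0.0031, -0.0431, 0.0, 0.0008, 0.0106, 20.0], [0.003, 0.003, -0.0431, 0.0, 0.0008, 0.0106, 20.0], 
yaw now 60.0; dyaw/row -6.0 step mm 44.6
[0.0391, 0.0397, -0.0023, 0.0, 0.0, 0.0524, 20.0], [0.0431, 0.0353, -0.0023, 0.0, 0.0, 0.0524, 20.0], [0.0465, 0.0307, -0.0023, 0.0, 0.0, 0.0524, 20.0], [0.0495, 0.0256, -0.0023, 0.0, 0.0, 0.0524, 20.0], [0.0519, 0.0203, -0.0023, 0.0, 0.0, 0.0524, 20.0], [0.0537, 0.0148, -0.0023, 0.0, 0.0, 0.0524, 20.0], [0.055, 0.0091, -0.0023, 0.0, 0.0, 0.0524, 20.0], [0.0556, 0.0033, -0.0023, 0.0, 0.0, 0.0524, 20.0], 
yaw now 12.0; dyaw/row -4.0 step mm 13.2
[0.0164, 0.0009, 0.0, 0.0, 0.0, 0.0349, 20.0],
```

Call:
{"api": "carry_out", "payload": {"increments": [[0.003,0.003,-0.043,0,0,0.01,20],[0.003,0.003,-0.043,0,0,0.01,20],[0.039,0.04,-0.002,0,0,0.052,20],[0.043,0.035,-0.002,0,0,0.052,20],[0.0465,0.0305,-0.002,0,0,0.052,20],[0.0495,0.0255,-0.002,0,0,0.052,20],[0.052,0.02,-0.002,0,0,0.052,20],[0.0535,0.015,-0.002,0,0,0.052,20],[0.055,0.009,-0.002,0,0,0.052,20],[0.0555,0.003,-0.002,0,0,0.052,20],[0.008,0,0,0,0,0.02,20],[0,0,0,0,0,0,20]]}}

```text
time_s: 6.55
tcp_pos: [0.469, -0.0066, 0.1354]
orientation: [[-0.147, 0.989, 0.009], [0.989, 0.147, 0.0], [-0.001, 0.009, -1.0]]
contact_force: [0.3, -0.9, -2.7]
width: 0.0216
```

Run:
```python
from h import *
s,im=shot("w4")
print(proj(im,[[.461,.038,.066],[.461,.039,.022]],s)*1.5)
```

```text
t6.55 p [ 0.469  -0.0066  0.1354] yawY 8.5 tilt 0.49deg q7 -0.36 F [ 0.3 -0.9 -2.7] w 0.0216
[[382.5592775  227.37824343]
 [382.89172837 209.73020576]]
```

View pics/w4.png

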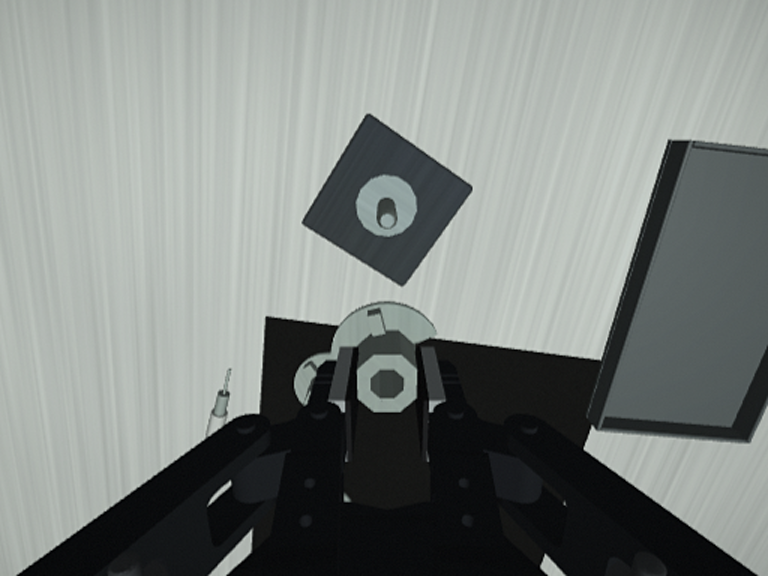

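Run:
```python
from h import *
print(intool("w4",[(258,147.5)],.066),intool("w4",[(258,137.3)],.022))
```

```text
(array([[0.46259706, 0.04108595, 0.066     ]]), array([[4.81379753e-02, 3.83808508e-05, 6.93974988e-02]])) (array([[0.46295301, 0.04139831, 0.022     ]]), array([[4.84348727e-02, 6.10810682e-05, 1.13399040e-01]]))
```

Run:
```python
from h import *
path([(.4624,.0409,.125,8.5,2)],20)
```

```text
yaw now 8.5; dyaw/row 0.0 step mm 24.6
[0.03, 0.0002, 0.0065, 0.0021, 0.0002, -0.0002, 20.0], [0.03, 0.0002, 0.0065, 0.0021, 0.0002, -0.0002, 20.0],
```

Call:
{"api": "carry_out", "payload": {"increments": [[0.03,0,0.0065,0.002,0,0,20],[0.024,0,0.005,0.002,0,0,20],[0,0,0,0,0,0,20],[0,0,0,0,0,0,20]]}}

```text
time_s: 7.1
tcp_pos: [0.4639, 0.0327, 0.1257]
orientation: [[-0.144, 0.99, 0.001], [0.99, 0.144, -0.002], [-0.002, 0.0, -1.0]]
contact_force: [-0.7, -0.4, -2.4]
width: 0.0216
```

Run:
```python
from h import *
s=st();path([(.4624,.0409,.125,8.5,1)],20)
```

```text
t7.10 p [0.4639 0.0327 0.1257] yawY 8.3 tilt 0.10deg q7 -0.46 F [-0.7 -0.4 -2.4] w 0.0216
yaw now 8.3; dyaw/row 0.2 step mm 8.4
[0.0104, -0.0003, 0.0009, 0.0001, 0.0009, -0.0018, 20.0],
```

Call:
{"api": "carry_out", "payload": {"increments": [[0.0104,-0.0003,0,0,0,0,20],[0.0015,0,0,0,0,0,20],[0,0,0.008,0,0,0,20],[0,0,0.01,0,0,0,20],[0,0,0.006,0,0,0,20],[0,0,0,0,0,0,20]]}}

```text
time_s: 7.85
tcp_pos: [0.4625, 0.0404, 0.1049]
orientation: [[-0.141, 0.99, 0.0], [0.99, 0.141, -0.002], [-0.002, 0.0, -1.0]]
contact_force: [0.5, 1.4, -2.0]
width: 0.0215
```

Run:
```python
from h import *
s=st();path([(.4624,.0409,.105,8.5,1)],20)
```

```text
t7.85 p [0.4625 0.0404 0.1049] yawY 8.1 tilt 0.13deg q7 -0.52 F [ 0.5  1.4 -2. ] w 0.0215
yaw now 8.1; dyaw/row 0.4 step mm 0.6
[0.0007, -0.0001, -0.0001, 0.0, 0.0012, -0.0033, 20.0],
```

Call:
{"api": "carry_out", "payload": {"increments": [[0,0,0.014,0,0,0,20],[0,0,0.014,0,0,0,20],[0,0,0.008,0,0,0,20],[0,0,0.003,0,0,0,20],[0,0,0,0,0,0,20]]}}

```text
time_s: 8.48
tcp_pos: [0.4626, 0.0405, 0.0726]
orientation: [[-0.142, 0.99, 0.001], [0.99, 0.142, -0.004], [-0.004, 0.0, -1.0]]
contact_force: [-1.7, -0.8, 3.5]
width: 0.0216
```

Run:
```python
from h import *
s=st()
```

```text
t8.47 p [0.4626 0.0405 0.0726] yawY 8.1 tilt 0.21deg q7 -0.58 F [-1.7 -0.8  3.5] w 0.0216
```

Run:
```python
from h import *
path([(.4626,.0405,.126,8.1,2),(.504,.14,.135,8.1,3)],20)
```

```text
yaw now 8.1; dyaw/row -0.0 step mm 26.7
[-0.0001, 0.0, -0.0334, 0.0001, 0.0009, 0.0002, 20.0], [-0.0001, 0.0, -0.0334, 0.0001, 0.0009, 0.0002, 20.0], 
yaw now 8.1; dyaw/row 0.0 step mm 36.0
[0.0386, 0.0229, -0.0038, 0.0, 0.0, 0.0, 20.0], [0.0386, 0.0229, -0.0038, 0.0, 0.0, 0.0, 20.0], [0.0386, 0.0229, -0.0038, 0.0, 0.0, 0.0, 20.0],
```

Call:
{"api": "carry_out", "payload": {"increments": [[0,0,-0.033,0,0.001,0,20],[0,0,-0.036,0,0.001,0,20],[0,0,-0.006,0,0,0,20],[0.03,0.018,0,0,0,0,20],[0.0385,0.023,0,0,0,0,20],[0.0385,0.023,0,0,0,0,20],[0.008,0.005,0,0,0,0,20],[0,0,0,0,0,0,20]]}}

```text
time_s: 9.48
tcp_pos: [0.5041, 0.1399, 0.1295]
orientation: [[-0.139, 0.99, -0.003], [0.99, 0.139, -0.003], [-0.002, -0.004, -1.0]]
contact_force: [0.2, -0.6, -2.3]
width: 0.0215
```

Run:
```python
from h import *
s,im=shot("w5",(156,40,356,190),4)
save(im,"w5full",1.5)
```

```text
t9.47 p [0.5041 0.1399 0.1295] yawY 8.0 tilt 0.26deg q7 -0.64 F [ 0.2 -0.6 -2.3] w 0.0215
```

View pics/w5.png

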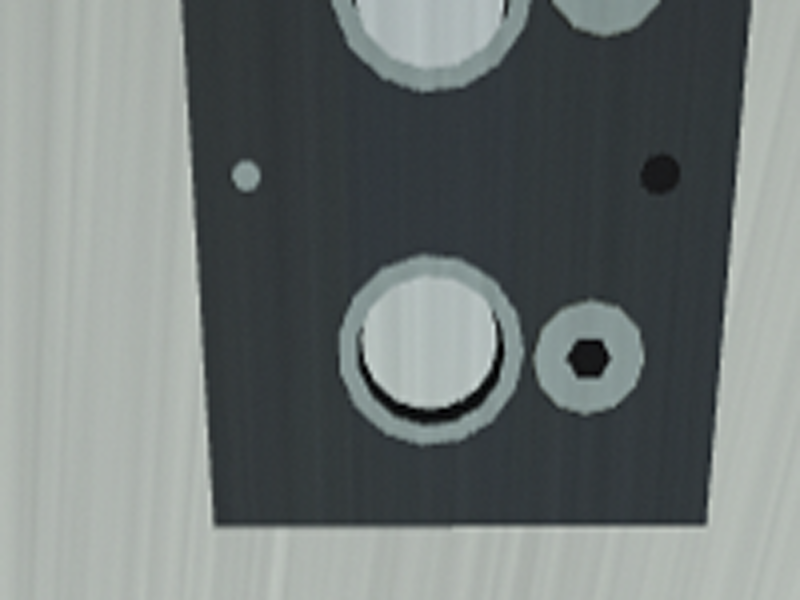

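View pics/w5full.png

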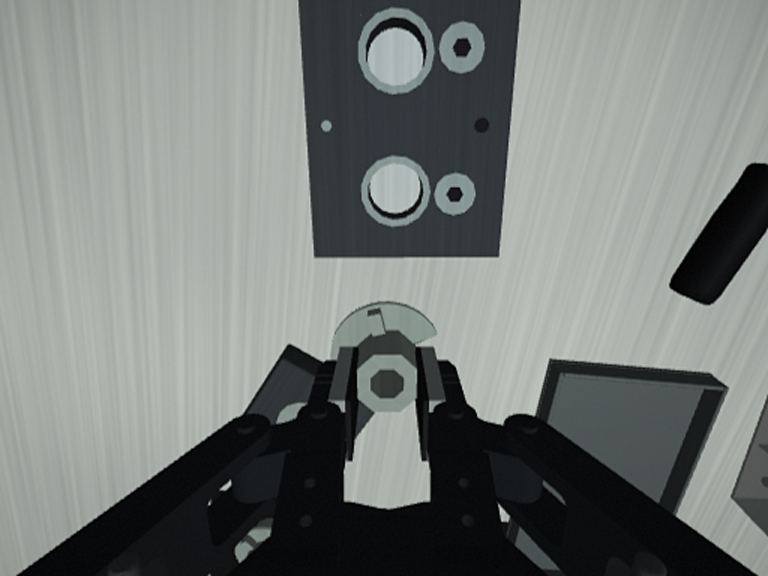

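Run:
```python
from h import *
o=np.array([156,40]);
L,lt=intool("w5",[np.array([431,349.5])/4+o,np.array([395.5,51])/1.5],.03)
S,stl=intool("w5",[np.array([589,357])/4+o,np.array([462,47])/1.5],.04)
print(L,lt,S,stl)
d=S-L; print(np.linalg.norm(d[:,:2],axis=1),np.degrees(np.arctan2(d[:,1],d[:,0])))
e=L[1]-L[0];print(np.linalg.norm(e),np.degrees(np.arctan2(-e[0],e[1])))
```

```text
[[0.50012192 0.19784855 0.03      ]
 [0.49077217 0.26131476 0.03      ]] [[0.05817728 0.00449667 0.09936427]
 [0.12232679 0.00405301 0.09921668]] [[0.52887642 0.20168465 0.04      ]
 [0.51979947 0.26517101 0.04      ]] [[0.05795866 0.03346701 0.08925442]
 [0.12209023 0.03329629 0.08910583]]
[0.02900926 0.02928233] [7.59887292 7.56736625]
0.06415121007150384 8.380454015710184
```

Run:
```python
from h import *
path([(.4998,.1975,.11,8.1,2)],20)
```

```text
yaw now 8.0; dyaw/row 0.1 step mm 30.7
[0.0363, 0.0025, 0.0121, -0.001, 0.0006, -0.0006, 20.0], [0.0362, 0.0025, 0.0122, -0.001, 0.0006, -0.0006, 20.0],
```

Call:
{"api": "carry_out", "payload": {"increments": [[0.036,0.0025,0.012,-0.001,0.0005,0,20],[0.036,0.0025,0.012,-0.001,0.0005,0,20],[0.005,0,0,0,0,0,20],[0,0,0,0,0,0,20]]}}

```text
time_s: 10.02
tcp_pos: [0.4988, 0.1954, 0.1084]
orientation: [[-0.131, 0.991, -0.002], [0.991, 0.131, -0.006], [-0.006, -0.003, -1.0]]
contact_force: [0.5, 0.2, -1.5]
width: 0.0212
```

Run:
```python
from h import *
s=st();path([(.4998,.1975,.086,8.1,2)],20)
```

```text
t10.03 p [0.4988 0.1954 0.1084] yawY 7.5 tilt 0.35deg q7 -0.77 F [ 0.5  0.2 -1.5] w 0.0212
yaw now 7.5; dyaw/row 0.3 step mm 11.3
[0.0013, 0.0009, 0.014, -0.0007, 0.0014, -0.0024, 20.0], [0.0013, 0.0008, 0.014, -0.0007, 0.0014, -0.0024, 20.0],
```

Call:
{"api": "carry_out", "payload": {"increments": [[0.0015,0.001,0.014,-0.0007,0.0015,-0.0025,20],[0.0015,0.001,0.012,-0.0007,0.0015,-0.0025,20],[0,0,0,0,0,0,20]]}}

```text
time_s: 10.4
tcp_pos: [0.5006, 0.1945, 0.0861]
orientation: [[-0.138, 0.99, 0.0], [0.99, 0.138, -0.001], [-0.001, -0.0, -1.0]]
contact_force: [-0.4, -0.7, -2.1]
width: 0.0211
```

Run:
```python
from h import *
s=st();path([(.4998,.1975,.065,8.1,3)],20)
```

```text
t10.40 p [0.5006 0.1945 0.0861] yawY 7.9 tilt 0.07deg q7 -0.78 F [-0.4 -0.7 -2.1] w 0.0211
yaw now 7.9; dyaw/row 0.1 step mm 7.1
[0.0013, -0.0002, 0.0088, 0.0, 0.0002, -0.0005, 20.0], [0.0013, -0.0002, 0.0088, 0.0, 0.0002, -0.0005, 20.0], [0.0013, -0.0001, 0.0088, 0.0, 0.0002, -0.0005, 20.0],
```

Call:
{"api": "carry_out", "payload": {"increments": [[0.0045,-0.0006,0,0,0,0,20],[0.001,0,0,0,0,0,20],[0,0,0,0,0,0,20]]}}

```text
time_s: 10.78
tcp_pos: [0.4996, 0.199, 0.0863]
orientation: [[-0.138, 0.99, 0.0], [0.99, 0.138, -0.001], [-0.001, 0.0, -1.0]]
contact_force: [0.7, 0.5, -2.1]
width: 0.0214
```

Run:
```python
from h import *
s=st();path([(.4998,.1975,.065,8.1,3)],20)
```

```text
t10.78 p [0.4996 0.199  0.0863] yawY 7.9 tilt 0.06deg q7 -0.79 F [ 0.7  0.5 -2.1] w 0.0214
yaw now 7.9; dyaw/row 0.1 step mm 7.1
[-0.0006, 0.0, 0.0089, 0.0, 0.0002, -0.0006, 20.0], [-0.0006, 0.0, 0.0089, 0.0, 0.0002, -0.0006, 20.0], [-0.0006, 0.0, 0.0089, 0.0, 0.0002, -0.0006, 20.0],
```

Call:
{"api": "carry_out", "payload": {"increments": [[-0.0015,0,0,0,0,0,20],[0,0,0,0,0,0,20]]}}

```text
time_s: 11.02
tcp_pos: [0.4999, 0.1978, 0.0866]
orientation: [[-0.138, 0.99, 0.001], [0.99, 0.138, -0.001], [-0.001, 0.001, -1.0]]
contact_force: [0.1, 0.1, -2.2]
width: 0.0216
```

Run:
```python
from h import *
s=st();path([(.4998,.1975,.065,8.1,3)],20)
```

```text
t11.03 p [0.4999 0.1978 0.0866] yawY 7.9 tilt 0.07deg q7 -0.79 F [ 0.1  0.1 -2.2] w 0.0216
yaw now 7.9; dyaw/row 0.1 step mm 7.2
[-0.0001, -0.0001, 0.009, 0.0001, 0.0002, -0.0005, 20.0], [-0.0001, -0.0001, 0.009, 0.0001, 0.0002, -0.0005, 20.0], [-0.0001, -0.0001, 0.009, 0.0001, 0.0002, -0.0005, 20.0],
```

Call:
{"api": "carry_out", "payload": {"increments": [[0,0,0.008,0,0,0,20],[0,0,0.008,0,0,0,20],[0,0,0.006,0,0,0,20],[0,0,0.003,0,0,0,20],[0,0,0,0,0,0,20]]}}

```text
time_s: 11.65
tcp_pos: [0.4999, 0.1976, 0.0648]
orientation: [[-0.138, 0.99, 0.0], [0.99, 0.138, -0.001], [-0.001, 0.0, -1.0]]
contact_force: [0.1, -1.0, -1.6]
width: 0.0214
```

Run:
```python
from h import *
shot("w6",(206,140,306,300),4)
```

```text
t11.65 p [0.4999 0.1976 0.0648] yawY 7.9 tilt 0.07deg q7 -0.82 F [ 0.1 -1.  -1.6] w 0.0214
```

View pics/w6.png

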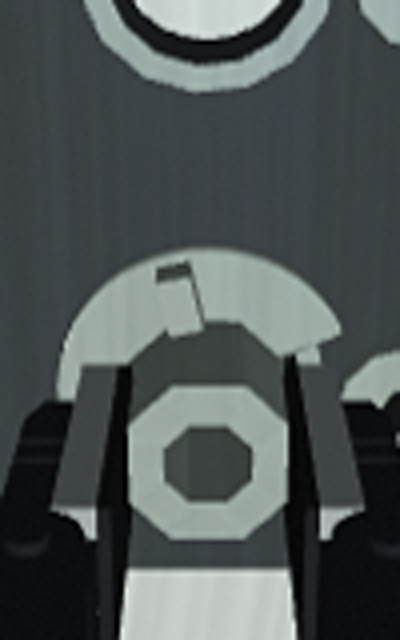

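Call:
{"api": "carry_out", "payload": {"increments": [[0,0,0.001,0,0,0.07,20],[0,0,0,0,0,0.08,20],[0,0,0,0,0,0.08,20],[0,0,0,0,0,0.08,20],[0,0,0,0,0,0.08,20],[0,0,0,0,0,0.08,20],[0,0,0,0,0,0.08,20],[0,0,0,0,0,0.06,20],[0,0,0,0,0,0.03,20],[0,0,0,0,0,0,20]]}}

```text
time_s: 12.95
tcp_pos: [0.4996, 0.1986, 0.066]
orientation: [[0.926, 0.378, 0.002], [0.378, -0.926, 0.001], [0.002, 0.0, -1.0]]
contact_force: [0.5, 0.0, -2.6]
width: 0.0214
```

Run:
```python
from h import *
s,im=shot("w7",(206,140,336,300),4); print(np.round(s["torque"],2))
```

```text
t12.95 p [0.4996 0.1986 0.066 ] yawY -67.8 tilt 0.10deg q7 -1.79 F [ 0.5  0.  -2.6] w 0.0214
[-0.15 -0.09 -0.02]
```

View pics/w7.png

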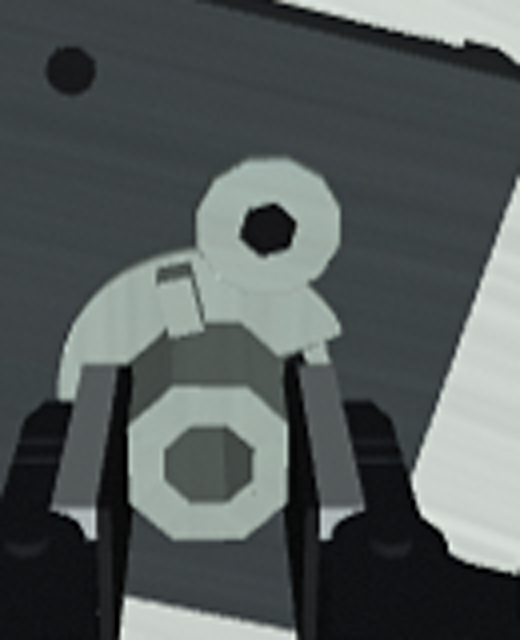

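Call:
{"api": "carry_out", "payload": {"increments": [[0,0,0.0015,0,0,0.025,20],[0,0,0,0,0,0.025,20],[0,0,0,0,0,0.02,20],[0,0,0,0,0,0,20]]}}

```text
time_s: 13.5
tcp_pos: [0.4997, 0.1988, 0.0648]
orientation: [[0.971, 0.238, 0.002], [0.238, -0.971, 0.001], [0.002, -0.001, -1.0]]
contact_force: [0.4, -0.1, -1.3]
width: 0.0215
```

Run:
```python
from h import *
s=st(); print(np.round(s["torque"],2))
path([(.4996,.1986,.13,-68,2),(.559,-.2517,.165,45,13)],40)
```

```text
t13.50 p [0.4997 0.1988 0.0648] yawY -76.2 tilt 0.12deg q7 -1.90 F [ 0.4 -0.1 -1.3] w 0.0215
[-0.16 -0.04  0.01]
yaw now -76.2; dyaw/row 4.1 step mm 32.6
[0.0, 0.0, -0.0407, -0.0002, -0.0005, -0.0358, 40.0], [-0.0001, 0.0001, -0.0407, -0.0002, -0.0005, -0.0358, 40.0], 
yaw now -68.0; dyaw/row 8.7 step mm 35.0
[-0.0109, 0.0423, -0.0034, 0.0, 0.0, -0.0759, 40.0], [-0.0172, 0.0401, -0.0034, 0.0, 0.0, -0.0759, 40.0], [-0.0231, 0.0371, -0.0034, 0.0, 0.0, -0.0759, 40.0], [-0.0284, 0.0332, -0.0034, 0.0, 0.0, -0.0759, 40.0], [-0.0331, 0.0285, -0.0034, 0.0, 0.0, -0.0759, 40.0], [-0.037, 0.0232, -0.0034, 0.0, 0.0, -0.0759, 40.0], [-0.0401, 0.0173, -0.0034, 0.0, 0.0, -0.0759, 40.0], [-0.0422, 0.0111, -0.0034, 0.0, 0.0, -0.0759, 40.0], [-0.0434, 0.0045, -0.0034, 0.0, 0.0, -0.0759, 40.0], [-0.0436, -0.0021, -0.0034, 0.0, 0.0, -0.0759, 40.0], [-0.0428, -0.0086, -0.0034, 0.0, 0.0, -0.0759, 40.0], [-0.041, -0.015, -0.0034, 0.0, 0.0, -0.0759, 40.0], [-0.0383, -0.021, -0.0034, 0.0, 0.0, -0.0759, 40.0],
```

Call:
{"api": "carry_out", "payload": {"increments": [[0,0,0,0,0,0,40],[0,0,0,0,0,0,40],[0,0,0,0,0,0,40],[0,0,-0.03,0,0,0,40],[0,0,-0.04,0,0,-0.035,40],[0,0,-0.04,0,0,-0.035,40],[0,0,0,0,0,0,40]]}}

```text
time_s: 14.38
tcp_pos: [0.4997, 0.1992, 0.1554]
orientation: [[0.926, 0.377, 0.002], [0.377, -0.926, 0.002], [0.003, -0.001, -1.0]]
contact_force: [0.5, 1.1, -0.0]
width: 0.0396
```

Run:
```python
from h import *
s,im=shot("w8",(156,88,356,238),4)
path([(.559,-.2517,.165,45,13)],40)
```

```text
t14.38 p [0.4997 0.1992 0.1554] yawY -67.9 tilt 0.15deg q7 -1.75 F [ 0.5  1.1 -0. ] w 0.0396
yaw now -67.9; dyaw/row 8.7 step mm 35.0
[-0.0109, 0.0423, -0.0011, 0.0, 0.0, -0.0758, 40.0], [-0.0172, 0.0402, -0.0011, 0.0, 0.0, -0.0758, 40.0], [-0.0231, 0.0371, -0.0011, 0.0, 0.0, -0.0758, 40.0], [-0.0284, 0.0332, -0.0011, 0.0, 0.0, -0.0758, 40.0], [-0.0331, 0.0285, -0.0011, 0.0, 0.0, -0.0758, 40.0], [-0.037, 0.0232, -0.0011, 0.0, 0.0, -0.0758, 40.0], [-0.0401, 0.0173, -0.0011, 0.0, 0.0, -0.0758, 40.0], [-0.0423, 0.0111, -0.0011, 0.0, 0.0, -0.0758, 40.0], [-0.0435, 0.0046, -0.0011, 0.0, 0.0, -0.0758, 40.0], [-0.0437, -0.002, -0.0011, 0.0, 0.0, -0.0758, 40.0], [-0.0428, -0.0086, -0.0011, 0.0, 0.0, -0.0758, 40.0], [-0.0411, -0.015, -0.0011, 0.0, 0.0, -0.0758, 40.0], [-0.0383, -0.021, -0.0011, 0.0, 0.0, -0.0758, 40.0],
```

View pics/w8.png

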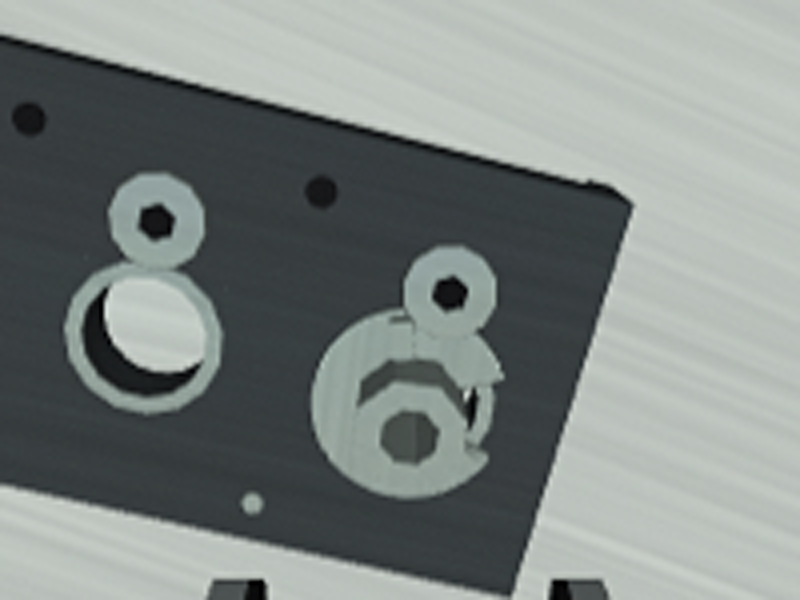

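Call:
{"api": "carry_out", "payload": {"increments": [[-0.01,0.04,-0.001,0,0,-0.08,40],[-0.017,0.04,-0.001,0,0,-0.08,40],[-0.023,0.037,-0.001,0,0,-0.08,40],[-0.0285,0.033,-0.001,0,0,-0.08,40],[-0.033,0.0285,-0.001,0,0,-0.08,40],[-0.037,0.023,-0.001,0,0,-0.08,40],[-0.04,0.0175,-0.001,0,0,-0.08,40],[-0.042,0.011,-0.001,0,0,-0.08,40],[-0.0435,0.0045,-0.001,0,0,-0.08,40],[-0.0435,-0.002,-0.001,0,0,-0.08,40],[-0.043,-0.0085,-0.001,0,0,-0.08,40],[-0.041,-0.015,-0.001,0,0,-0.08,40],[-0.03,-0.016,-0.001,0,0,-0.06,40],[0,0,0,0,0,0,40]]}}

```text
time_s: 16.18
tcp_pos: [0.5859, -0.2471, 0.1426]
orientation: [[-0.792, 0.609, -0.026], [0.609, 0.793, 0.01], [0.027, -0.008, -1.0]]
contact_force: [-1.1, 0.9, -0.5]
width: 0.0398
```

Run:
```python
from h import *
s,im=shot("w9",(156,88,356,238),4)
```

```text
t16.18 p [ 0.5859 -0.2471  0.1426] yawY 52.4 tilt 1.60deg q7 0.79 F [-1.1  0.9 -0.5] w 0.0398
```

View pics/w9.png

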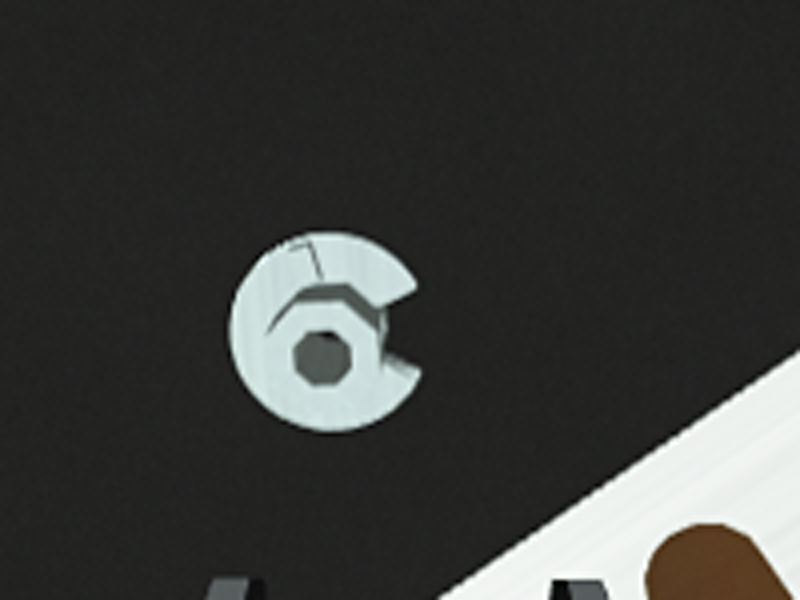

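Run:
```python
from h import *
bush("w9",(323,358),(416,287),(421,373),(156,88),4,0,(330,332))
```

```text
head [ 0.5594 -0.2496  0.04  ] yaw 55.4 corner radius [0.0222 0.0224] chord 0.0199
flange c [ 0.5589 -0.2492  0.02  ]
```

Run:
```python
from h import *
path([(.5592,-.2494,.10,55.4,3),(.5592,-.2494,.0500,55.4,3)],40)
```

```text
yaw now 52.5; dyaw/row 1.0 step mm 16.8
[0.0072, -0.0079, 0.018, -0.0011, -0.0047, -0.0085, 40.0], [0.0075, -0.0078, 0.018, -0.0011, -0.0047, -0.0085, 40.0], [0.0078, -0.0078, 0.0179, -0.0011, -0.0047, -0.0085, 40.0], 
yaw now 55.4; dyaw/row 0.0 step mm 16.7
[0.0, 0.0, 0.0208, 0.0, 0.0, 0.0, 40.0], [0.0, 0.0, 0.0208, 0.0, 0.0, 0.0, 40.0], [0.0, 0.0, 0.0208, 0.0, 0.0, 0.0, 40.0],
```

Call:
{"api": "carry_out", "payload": {"increments": [[0.0072,-0.008,0.01,-0.001,-0.0047,-0.0085,40],[0.0075,-0.008,0.01,-0.001,-0.0047,-0.0085,40],[0.0078,-0.008,0.01,-0.001,-0.0047,-0.0085,40],[0,0,0.008,0,0,0,40],[0,0,0,0,0,0,40]]}}

```text
time_s: 16.85
tcp_pos: [0.5577, -0.2416, 0.1094]
orientation: [[-0.824, 0.567, -0.003], [0.567, 0.824, 0.004], [0.005, 0.002, -1.0]]
contact_force: [-0.1, -0.4, -0.2]
width: 0.04
```

Run:
```python
from h import *
st();path([(.5592,-.2494,.0500,55.4,4)],40)
```

```text
t16.85 p [ 0.5577 -0.2416  0.1094] yawY 55.5 tilt 0.31deg q7 0.78 F [-0.1 -0.4 -0.2] w 0.0400
yaw now 55.5; dyaw/row -0.0 step mm 15.0
[-0.0019, -0.0018, 0.0186, 0.0002, -0.0006, 0.0002, 40.0], [-0.0018, -0.0018, 0.0186, 0.0002, -0.0006, 0.0002, 40.0], [-0.0018, -0.0017, 0.0186, 0.0002, -0.0006, 0.0002, 40.0], [-0.0018, -0.0017, 0.0186, 0.0002, -0.0006, 0.0002, 40.0],
```

Call:
{"api": "carry_out", "payload": {"increments": [[-0.003,-0.003,0.018,0,0,0,40],[-0.002,-0.002,0.018,0,0,0,40],[-0.002,-0.002,0.012,0,0,0,40],[0,0,0,0,0,0,40]]}}

```text
time_s: 17.35
tcp_pos: [0.5599, -0.249, 0.0678]
orientation: [[-0.824, 0.567, -0.003], [0.567, 0.824, 0.005], [0.006, 0.003, -1.0]]
contact_force: [-0.5, -0.5, 0.6]
width: 0.0402
```

Run:
```python
from h import *
st();path([(.5592,-.2494,.0500,55.4,2)],40)
```

```text
t17.35 p [ 0.5599 -0.249   0.0678] yawY 55.4 tilt 0.35deg q7 0.75 F [-0.5 -0.5  0.6] w 0.0402
yaw now 55.4; dyaw/row -0.0 step mm 8.9
[0.0002, -0.0005, 0.0111, 0.0006, -0.0014, 0.0002, 40.0], [0.0002, -0.0005, 0.0111, 0.0006, -0.0014, 0.0002, 40.0],
```

Call:
{"api": "carry_out", "payload": {"increments": [[0,-0.0005,0.012,0,-0.001,0,40],[0,-0.0005,0.01,0,-0.001,0,40],[0,0,0.001,0,0,0,40],[0,0,0,0,0,0,20],[0,0,0,0,0,0,20],[0,0,0,0,0,0,20],[0,0,0,0,0,0,20]]}}

```text
time_s: 18.23
tcp_pos: [0.5597, -0.2496, 0.0488]
orientation: [[-0.824, 0.567, 0.001], [0.567, 0.824, 0.003], [0.0, 0.003, -1.0]]
contact_force: [-0.1, 0.4, -1.8]
width: 0.0218
```

Run:
```python
from h import *
shot("w10",(206,140,306,300),4)
path([(.56,-.245,.12,55,2),(.47,-.025,.135,12,6),(.468,-.014,.135,8,1)],20)
t=get_image("top"); save(t,"t10",5,(215,215,275,260))
```

```text
t18.23 p [ 0.5597 -0.2496  0.0488] yawY 55.4 tilt 0.17deg q7 0.73 F [-0.1  0.4 -1.8] w 0.0218
yaw now 55.4; dyaw/row -0.2 step mm 35.7
[0.0015, 0.0026, -0.0445, 0.0007, -0.0001, 0.002, 20.0], [0.0015, 0.0025, -0.0445, 0.0007, -0.0001, 0.002, 20.0], 
yaw now 55.0; dyaw/row -7.2 step mm 39.7
[0.0416, 0.0268, -0.0031, 0.0, 0.0, 0.0625, 20.0], [0.0447, 0.0214, -0.0031, 0.0, 0.0, 0.0625, 20.0], [0.047, 0.0156, -0.0031, 0.0, 0.0, 0.0625, 20.0], [0.0486, 0.0097, -0.0031, 0.0, 0.0, 0.0625, 20.0], [0.0494, 0.0035, -0.0031, 0.0, 0.0, 0.0625, 20.0], [0.0494, -0.0027, -0.0031, 0.0, 0.0, 0.0625, 20.0], 
yaw now 12.0; dyaw/row -4.0 step mm 11.2
[0.014, 0.0004, 0.0, 0.0, 0.0, 0.0349, 20.0],
```

View pics/w10.png

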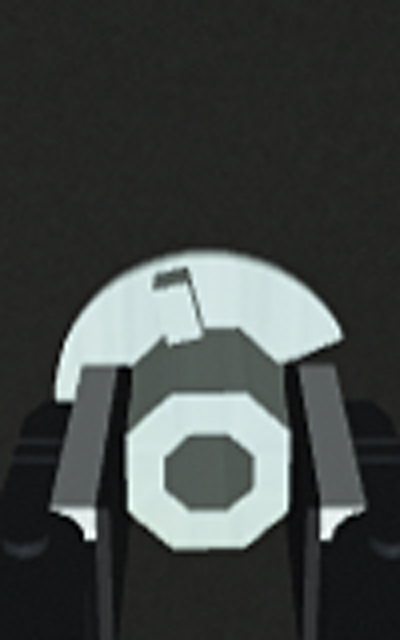

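View pics/t10.png

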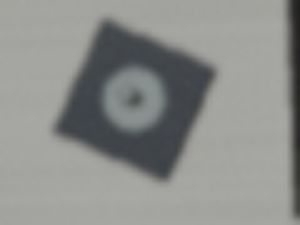

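Call:
{"api": "carry_out", "payload": {"increments": [[0.001,0.002,-0.043,0,0,0,20],[0.001,0.002,-0.043,0,0,0.002,20],[0.0415,0.027,-0.003,0,0,0.0625,20],[0.0445,0.0215,-0.003,0,0,0.0625,20],[0.047,0.0155,-0.003,0,0,0.0625,20],[0.0485,0.0095,-0.003,0,0,0.0625,20],[0.0495,0.0035,-0.003,0,0,0.0625,20],[0.0495,-0.0025,-0.003,0,0,0.0625,20],[0.005,0,0,0,0,0.025,20],[0,0,0,0,0,0,20]]}}

```text
time_s: 19.58
tcp_pos: [0.4681, -0.0147, 0.1353]
orientation: [[-0.137, 0.991, 0.004], [0.991, 0.137, 0.004], [0.004, 0.004, -1.0]]
contact_force: [0.5, -0.3, -0.7]
width: 0.0219
```

Run:
```python
from h import *
print(intool("w10",[(258.25,257.75)],.04)[1])
s,im=shot("w11",(156,60,356,210),4)
```

```text
[[0.00025616 0.00047758 0.00880876]]
t19.57 p [ 0.4681 -0.0147  0.1353] yawY 7.9 tilt 0.31deg q7 -0.29 F [ 0.5 -0.3 -0.7] w 0.0219
```

View pics/w11.png

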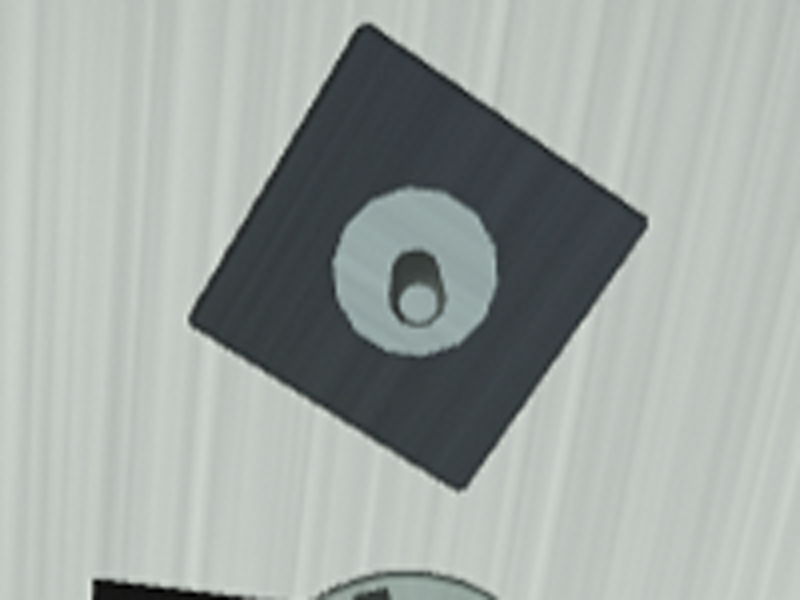

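Run:
```python
from h import *
P,_=intool("w11",[np.array([418,304])/4+[156,60]],.066); print(P, intool("w11",[np.array([415,271])/4+[156,60]],.022)[0])
path([(P[0,0]-.00045,P[0,1]-.0003,.125,8,2)],20)
```

```text
[[0.46243497 0.04118262 0.066     ]] [[0.46232659 0.04164211 0.022     ]]
yaw now 7.9; dyaw/row 0.1 step mm 28.5
[0.035, 0.0009, 0.0066, 0.001, -0.001, -0.0005, 20.0], [0.035, 0.001, 0.0065, 0.001, -0.001, -0.0005, 20.0],
```

Call:
{"api": "carry_out", "payload": {"increments": [[0.035,0.001,0.006,0,0,0,20],[0.035,0.001,0.006,0,0,0,20],[0.004,0,0,0,0,0,20],[0,0,0,0,0,0,20],[0,0,0,0,0,0,20]]}}

```text
time_s: 20.25
tcp_pos: [0.463, 0.0408, 0.1252]
orientation: [[-0.135, 0.991, 0.003], [0.991, 0.135, 0.003], [0.003, 0.004, -1.0]]
contact_force: [0.3, 0.8, -1.6]
width: 0.0214
```

Run:
```python
from h import *
st();path([(.462,.0409,.125,8,1)],20)
```

```text
t20.25 p [0.463  0.0408 0.1252] yawY 7.7 tilt 0.27deg q7 -0.43 F [ 0.3  0.8 -1.6] w 0.0214
yaw now 7.7; dyaw/row 0.3 step mm 1.0
[0.0003, -0.0012, 0.0003, 0.0019, -0.0014, -0.0023, 20.0],
```

Descend to bushing origin ≈0.0225 (TCP 0.071), gently at the end.

Call:
{"api": "carry_out", "payload": {"increments": [[0.0003,-0.0012,0.008,0,0,0,20],[0,0,0.012,0,0,0,20],[0,0,0.012,0,0,0,20],[0,0,0.014,0,0,0,20],[0,0,0.014,0,0,0,20],[0,0,0.006,0,0,0,20],[0,0,0.001,0,0,0,20],[0,0,0,0,0,0,20]]}}

```text
time_s: 21.25
tcp_pos: [0.4625, 0.0403, 0.0707]
orientation: [[-0.134, 0.991, 0.006], [0.991, 0.134, 0.0], [-0.0, 0.006, -1.0]]
contact_force: [0.6, 0.6, -1.3]
width: 0.0215
```

Run:
```python
from h import *
st()
```

```text
t21.25 p [0.4625 0.0403 0.0707] yawY 7.7 tilt 0.33deg q7 -0.52 F [ 0.6  0.6 -1.3] w 0.0215
```

Run:
```python
from h import *
path([(.4625,.0403,.126,8,2),(.4903,.2610,.12,8.1,5)],20)
```

```text
yaw now 7.7; dyaw/row 0.2 step mm 27.7
[0.0, 0.0002, -0.0346, 0.0014, 0.0001, -0.0014, 20.0], [0.0, 0.0001, -0.0346, 0.0014, 0.0001, -0.0014, 20.0], 
yaw now 8.0; dyaw/row 0.0 step mm 44.5
[0.0537, 0.0146, 0.0015, 0.0, 0.0, -0.0002, 20.0], [0.0537, 0.0146, 0.0015, 0.0, 0.0, -0.0002, 20.0], [0.0537, 0.0146, 0.0015, 0.0, 0.0, -0.0002, 20.0], [0.0537, 0.0146, 0.0015, 0.0, 0.0, -0.0002, 20.0], [0.0537, 0.0146, 0.0015, 0.0, 0.0, -0.0002, 20.0],
```

Call:
{"api": "carry_out", "payload": {"increments": [[0,0,-0.034,0.0014,0,-0.0015,20],[0,0,-0.036,0.0014,0,-0.0015,20],[0,0,-0.006,0,0,0,20],[0.052,0.0145,0,0,0,0,20],[0.054,0.0145,0,0,0,0,20],[0.054,0.0145,0.001,0,0,0,20],[0.054,0.0145,0.002,0,0,0,20],[0.047,0.0125,0.002,0,0,0,20],[0,0,0,0,0,0,20],[0,0,0,0,0,0,20]]}}

```text
time_s: 22.5
tcp_pos: [0.4891, 0.2551, 0.1182]
orientation: [[-0.133, 0.991, -0.007], [0.991, 0.132, -0.009], [-0.008, -0.009, -1.0]]
contact_force: [-0.5, -0.7, -2.3]
width: 0.0214
```

Run:
```python
from h import *
st();path([(.4903,.2610,.105,8.1,1)],20)
```

```text
t22.50 p [0.4891 0.2551 0.1182] yawY 7.6 tilt 0.69deg q7 -0.80 F [-0.5 -0.7 -2.3] w 0.0214
yaw now 7.6; dyaw/row 0.5 step mm 14.5
[0.0073, 0.0026, 0.0164, -0.0043, 0.0041, -0.0042, 20.0],
```

Call:
{"api": "carry_out", "payload": {"increments": [[0.004,0.0015,0.008,-0.002,0.002,-0.002,20],[0.0035,0.001,0.008,-0.002,0.002,-0.002,20],[0,0,0,0,0,0,20]]}}

```text
time_s: 22.88
tcp_pos: [0.4903, 0.2583, 0.1034]
orientation: [[-0.138, 0.99, -0.001], [0.99, 0.138, -0.002], [-0.002, -0.002, -1.0]]
contact_force: [0.4, -0.4, -1.7]
width: 0.0214
```

Run:
```python
from h import *
st();path([(.4903,.2610,.085,8.1,2)],20)
```

```text
t22.88 p [0.4903 0.2583 0.1034] yawY 7.9 tilt 0.15deg q7 -0.81 F [ 0.4 -0.4 -1.7] w 0.0214
yaw now 7.9; dyaw/row 0.1 step mm 9.3
[0.0017, 0.0002, 0.0115, -0.0004, 0.0005, -0.0008, 20.0], [0.0017, 0.0002, 0.0115, -0.0004, 0.0005, -0.0008, 20.0],
```

Call:
{"api": "carry_out", "payload": {"increments": [[0.002,0,0.012,0,0,-0.001,20],[0.0015,0,0.01,0,0,0,20],[0,0,0,0,0,0,20],[0,0,0,0,0,0,20]]}}

```text
time_s: 23.38
tcp_pos: [0.49, 0.2605, 0.0845]
orientation: [[-0.139, 0.99, -0.001], [0.99, 0.139, -0.003], [-0.002, -0.002, -1.0]]
contact_force: [-1.0, 0.4, -1.0]
width: 0.0214
```

Run:
```python
from h import *
st();path([(.4903,.2610,.063,8.1,3)],20)
```

```text
t23.38 p [0.49   0.2605 0.0845] yawY 8.0 tilt 0.17deg q7 -0.83 F [-1.   0.4 -1. ] w 0.0214
yaw now 8.0; dyaw/row 0.0 step mm 7.2
[0.0002, 0.0001, 0.0089, -0.0003, 0.0004, -0.0004, 20.0], [0.0002, 0.0001, 0.0089, -0.0003, 0.0004, -0.0004, 20.0], [0.0002, 0.0001, 0.0089, -0.0003, 0.0004, -0.0004, 20.0],
```

Call:
{"api": "carry_out", "payload": {"increments": [[0,0,0.008,0,0,0,20],[0,0,0.008,0,0,0,20],[0,0,0.007,0,0,0,20],[0,0,0.003,0,0,0,20],[0,0,0,0,0,0,20]]}}

```text
time_s: 24.0
tcp_pos: [0.4903, 0.2605, 0.0628]
orientation: [[-0.139, 0.99, -0.0], [0.99, 0.139, -0.003], [-0.003, -0.001, -1.0]]
contact_force: [-0.8, -0.9, 3.1]
width: 0.0221
```

Run:
```python
from h import *
st()
```

```text
t24.00 p [0.4903 0.2605 0.0628] yawY 8.0 tilt 0.15deg q7 -0.86 F [-0.8 -0.9  3.1] w 0.0221
```

Home (light contact, right height). Turn clockwise about 82°.

Call:
{"api": "carry_out", "payload": {"increments": [[0,0,0,0,0,0.07,20],[0,0,0,0,0,0.08,20],[0,0,0,0,0,0.08,20],[0,0,0,0,0,0.08,20],[0,0,0,0,0,0.08,20],[0,0,0,0,0,0.08,20],[0,0,0,0,0,0.08,20],[0,0,0,0,0,0.06,20],[0,0,0,0,0,0.04,20],[0,0,0,0,0,0.03,20],[0,0,0,0,0,0.02,20],[0,0,0,0,0,0,20]]}}

```text
time_s: 25.5
tcp_pos: [0.4907, 0.2617, 0.0629]
orientation: [[0.965, 0.262, 0.001], [0.262, -0.965, -0.001], [0.001, 0.001, -1.0]]
contact_force: [-1.6, -0.6, -1.8]
width: 0.0221
```

Run:
```python
from h import *
s=st(); print(np.round(s["torque"],2))
path([(.49,.26,.14,-75,2),(.47,.03,.16,-40,5),(.442,-.0785,.165,40,9)],40)
```

```text
t25.50 p [0.4907 0.2617 0.0629] yawY -74.8 tilt 0.08deg q7 -1.92 F [-1.6 -0.6 -1.8] w 0.0221
[-0.2  -0.02 -0.01]
yaw now -74.8; dyaw/row -0.1 step mm 38.6
[-0.0007, 0.0009, -0.0482, 0.0002, -0.0003, 0.0008, 40.0], [-0.0007, 0.0009, -0.0482, 0.0002, -0.0003, 0.0008, 40.0], 
yaw now -75.0; dyaw/row 7.0 step mm 46.3
[-0.0197, 0.0542, -0.005, 0.0, 0.0, -0.0611, 40.0], [-0.0262, 0.0514, -0.005, 0.0, 0.0, -0.0611, 40.0], [-0.0322, 0.0479, -0.005, 0.0, 0.0, -0.0611, 40.0], [-0.0378, 0.0436, -0.005, 0.0, 0.0, -0.0611, 40.0], [-0.0429, 0.0386, -0.005, 0.0, 0.0, -0.0611, 40.0], 
yaw now -40.0; dyaw/row 8.9 step mm 12.5
[-0.014, 0.0067, -0.0007, 0.0, 0.0, -0.0776, 40.0], [-0.0149, 0.0045, -0.0007, 0.0, 0.0, -0.0776, 40.0], [-0.0154, 0.0021, -0.0007, 0.0, 0.0, -0.0776, 40.0], [-0.0156, -0.0003, -0.0007, 0.0, 0.0, -0.0776, 40.0], [-0.0153, -0.0027, -0.0007, 0.0, 0.0, -0.0776, 40.0], [-0.0147, -0.005, -0.0007, 0.0, 0.0, -0.0776, 40.0], [-0.0138, -0.0073, -0.0007, 0.0, 0.0, -0.0776, 40.0], [-0.0125, -0.0093, -0.0007, 0.0, 0.0, -0.0776, 40.0], [-0.0109, -0.0111, -0.0007, 0.0, 0.0, -0.0776, 40.0],
```

Call:
{"api": "carry_out", "payload": {"increments": [[0,0,0,0,0,0,40],[0,0,0,0,0,0,40],[0,0,0,0,0,0,40],[0,0,-0.03,0,0,0,40],[0,0,-0.045,0,0,0,40],[0,0,-0.035,0,0,0,40],[0,0,0,0,0,0,40]]}}

```text
time_s: 26.38
tcp_pos: [0.4906, 0.2623, 0.1534]
orientation: [[0.964, 0.265, 0.001], [0.265, -0.964, 0.0], [0.001, -0.0, -1.0]]
contact_force: [-0.5, 0.2, -0.9]
width: 0.0401
```

Run:
```python
from h import *
s,im=shot("w12",(156,88,356,238),4)
path([(.47,.03,.165,-40,5),(.442,-.0785,.165,40,9)],40)
```

```text
t26.38 p [0.4906 0.2623 0.1534] yawY -74.7 tilt 0.06deg q7 -1.90 F [-0.5  0.2 -0.9] w 0.0401
yaw now -74.6; dyaw/row 6.9 step mm 46.6
[-0.0202, 0.0546, -0.0032, 0.0, 0.0001, -0.0605, 40.0], [-0.0266, 0.0518, -0.0032, 0.0, 0.0001, -0.0605, 40.0], [-0.0327, 0.0482, -0.0032, 0.0, 0.0001, -0.0605, 40.0], [-0.0382, 0.0439, -0.0032, 0.0, 0.0001, -0.0605, 40.0], [-0.0432, 0.0389, -0.0032, 0.0, 0.0001, -0.0605, 40.0], 
yaw now -40.0; dyaw/row 8.9 step mm 12.5
[-0.014, 0.0067, 0.0, 0.0, 0.0, -0.0776, 40.0], [-0.0149, 0.0045, 0.0, 0.0, 0.0, -0.0776, 40.0], [-0.0154, 0.0021, 0.0, 0.0, 0.0, -0.0776, 40.0], [-0.0156, -0.0003, 0.0, 0.0, 0.0, -0.0776, 40.0], [-0.0153, -0.0027, 0.0, 0.0, 0.0, -0.0776, 40.0], [-0.0147, -0.005, 0.0, 0.0, 0.0, -0.0776, 40.0], [-0.0138, -0.0073, 0.0, 0.0, 0.0, -0.0776, 40.0], [-0.0125, -0.0093, 0.0, 0.0, 0.0, -0.0776, 40.0], [-0.0109, -0.0111, 0.0, 0.0, 0.0, -0.0776, 40.0],
```

View pics/w12.png

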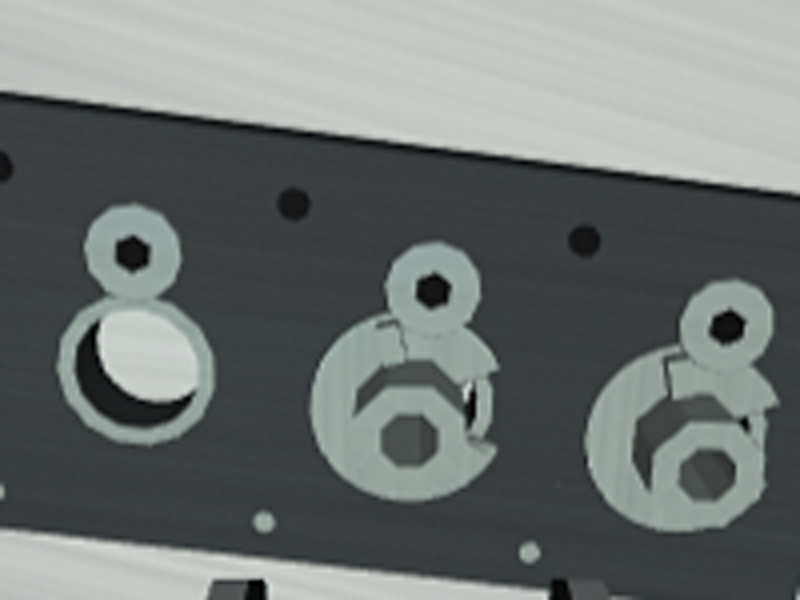

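Call:
{"api": "carry_out", "payload": {"increments": [[-0.019,0.052,-0.003,0,0,-0.06,40],[-0.0265,0.052,-0.003,0,0,-0.06,40],[-0.0325,0.048,-0.003,0,0,-0.06,40],[-0.038,0.044,-0.003,0,0,-0.06,40],[-0.043,0.039,-0.003,0,0,-0.06,40],[-0.014,0.0065,0,0,0,-0.078,40],[-0.015,0.0045,0,0,0,-0.078,40],[-0.0155,0.002,0,0,0,-0.078,40],[-0.0155,0,0,0,0,-0.078,40],[-0.0155,-0.0025,0,0,0,-0.078,40],[-0.0145,-0.005,0,0,0,-0.078,40],[-0.014,-0.0075,0,0,0,-0.078,40],[-0.0125,-0.0095,0,0,0,-0.078,40],[-0.006,-0.006,0,0,0,-0.06,40],[0,0,0,0,0,0,40],[0,0,0,0,0,0,40]]}}

```text
time_s: 28.42
tcp_pos: [0.4386, -0.0817, 0.1477]
orientation: [[-0.667, 0.745, -0.028], [0.745, 0.667, 0.006], [0.023, -0.017, -1.0]]
contact_force: [-0.2, 0.6, -0.6]
width: 0.0401
```

Run:
```python
from h import *
s,im=shot("w13",(156,88,356,238),4)
t=get_image("top"); save(t,"t13",5,(215,215,275,260))
```

```text
t28.43 p [ 0.4386 -0.0817  0.1477] yawY 41.9 tilt 1.66deg q7 0.45 F [-0.2  0.6 -0.6] w 0.0401
```

View pics/w13.png

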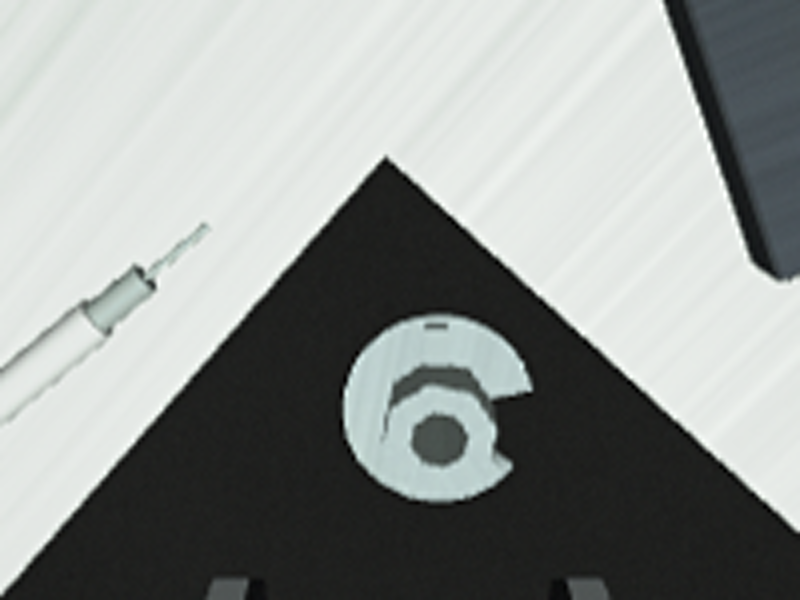

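View pics/t13.png

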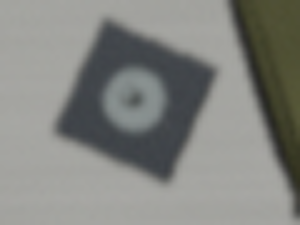

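Run:
```python
from h import *
bush("w13",(440,440),(532,390),(513,466),(156,88),4,0,(438,408))
st(); path([(.4427,-.0783,.095,36,4)],40)
```

```text
head [ 0.4431 -0.0786  0.04  ] yaw 30.1 corner radius [0.0223 0.0223] chord 0.0193
flange c [ 0.4423 -0.0781  0.02  ]
t28.52 p [ 0.4387 -0.0816  0.148 ] yawY 41.9 tilt 1.64deg q7 0.45 F [0.3 0.8 0.7] w 0.0401
yaw now 41.9; dyaw/row -1.5 step mm 13.3
[-0.0004, 0.0019, 0.0165, -0.0023, -0.0028, 0.0129, 40.0], [-0.0003, 0.0018, 0.0165, -0.0023, -0.0028, 0.0129, 40.0], [-0.0002, 0.0018, 0.0165, -0.0023, -0.0028, 0.0129, 40.0], [0.0, 0.0017, 0.0165, -0.0023, -0.0028, 0.0129, 40.0],
```

Call:
{"api": "carry_out", "payload": {"increments": [[0,0.0018,0.014,-0.0023,-0.0028,0.026,40],[0,0.0018,0.016,-0.0023,-0.0028,0.026,40],[0,0.0018,0.016,-0.0023,-0.0028,0.026,40],[0,0.0018,0.014,-0.0023,-0.0028,0.022,40],[0,0,0,0,0,0,40],[0,0,0,0,0,0,40]]}}

```text
time_s: 29.28
tcp_pos: [0.4438, -0.0753, 0.0994]
orientation: [[-0.501, 0.866, 0.003], [0.866, 0.501, -0.002], [-0.003, 0.002, -1.0]]
contact_force: [1.0, -0.1, -0.5]
width: 0.0402
```

Run:
```python
from h import *
st(); path([(.4427,-.0783,.05,30.1,3)],40)
```

```text
t29.27 p [ 0.4438 -0.0753  0.0994] yawY 30.0 tilt 0.21deg q7 0.18 F [ 1.  -0.1 -0.5] w 0.0402
yaw now 30.0; dyaw/row 0.0 step mm 16.5
[-0.0008, -0.0011, 0.0206, 0.0003, 0.0006, -0.0002, 40.0], [-0.0008, -0.001, 0.0206, 0.0003, 0.0006, -0.0002, 40.0], [-0.0008, -0.001, 0.0206, 0.0003, 0.0006, -0.0002, 40.0],
```

Call:
{"api": "carry_out", "payload": {"increments": [[-0.001,-0.0012,0.018,0,0,0,40],[-0.001,-0.001,0.02,0,0,0,40],[-0.0005,-0.001,0.016,0,0,0,40],[0,0,0.006,0,0,0,40],[0,0,0,0,0,0,40]]}}

```text
time_s: 29.9
tcp_pos: [0.4432, -0.0789, 0.0489]
orientation: [[-0.501, 0.866, 0.004], [0.866, 0.501, -0.002], [-0.004, 0.003, -1.0]]
contact_force: [0.5, 0.1, 0.0]
width: 0.0396
```

Run:
```python
from h import *
st(); path([(.4427,-.0783,.05,30.1,1)],40)
```

```text
t29.90 p [ 0.4432 -0.0789  0.0489] yawY 30.1 tilt 0.27deg q7 0.10 F [0.5 0.1 0. ] w 0.0396
yaw now 30.1; dyaw/row 0.0 step mm 1.4
[0.001, -0.0002, -0.0013, 0.0013, 0.002, -0.0004, 40.0],
```

Call:
{"api": "carry_out", "payload": {"increments": [[0,0,0,0,0,0,20],[0,0,0,0,0,0,20],[0,0,0,0,0,0,20],[0,0,0,0,0,0,20]]}}

```text
time_s: 30.4
tcp_pos: [0.4436, -0.079, 0.0498]
orientation: [[-0.501, 0.866, 0.006], [0.866, 0.501, -0.002], [-0.005, 0.004, -1.0]]
contact_force: [-0.8, 0.4, -1.6]
width: 0.0213
```

Run:
```python
from h import *
shot("w14",(206,140,306,300),4)
path([(.443,-.078,.125,30,2),(.468,-.013,.135,8,3)],20)
```

```text
t30.40 p [ 0.4436 -0.079   0.0498] yawY 30.0 tilt 0.35deg q7 0.10 F [-0.8  0.4 -1.6] w 0.0213
yaw now 30.1; dyaw/row -0.0 step mm 37.6
[0.0005, 0.0001, -0.047, 0.0009, 0.0012, 0.0002, 20.0], [0.0006, 0.0001, -0.047, 0.0009, 0.0012, 0.0002, 20.0], 
yaw now 30.0; dyaw/row -7.3 step mm 23.5
[0.0182, 0.0226, -0.0042, 0.0, 0.0, 0.064, 20.0], [0.021, 0.02, -0.0042, 0.0, 0.0, 0.064, 20.0], [0.0234, 0.0172, -0.0042, 0.0, 0.0, 0.064, 20.0],
```

View pics/w14.png

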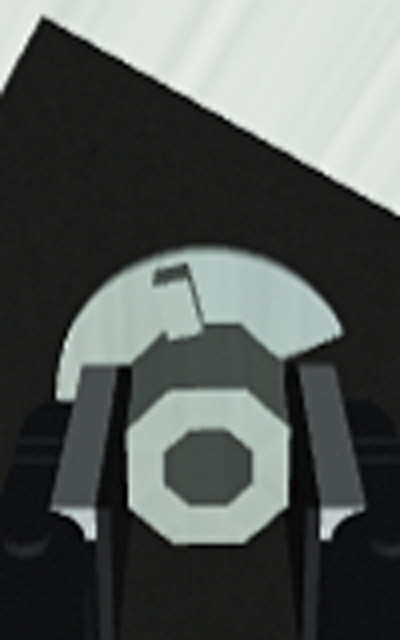

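Call:
{"api": "carry_out", "payload": {"increments": [[0,0,-0.044,0.0009,0.0012,0,20],[0,0,-0.047,0.0009,0.0012,0,20],[0.018,0.022,-0.006,0,0,0.064,20],[0.021,0.02,-0.004,0,0,0.064,20],[0.02,0.015,-0.002,0,0,0.064,20],[0,0,0,0,0,0,20],[0,0,0,0,0,0,20]]}}

```text
time_s: 31.32
tcp_pos: [0.4665, -0.0176, 0.1344]
orientation: [[-0.129, 0.992, -0.002], [0.992, 0.129, 0.0], [0.0, -0.002, -1.0]]
contact_force: [-0.8, -0.1, -2.4]
width: 0.0214
```

Run:
```python
from h import *
print(intool("w14",[np.array([209,467])/4+[206,140]],.04)[1])
s,im=shot("w15",(156,60,356,210),4)
```

```text
[[0.00029865 0.00028149 0.00976117]]
t31.32 p [ 0.4665 -0.0176  0.1344] yawY 7.4 tilt 0.12deg q7 -0.20 F [-0.8 -0.1 -2.4] w 0.0214
```

View pics/w15.png

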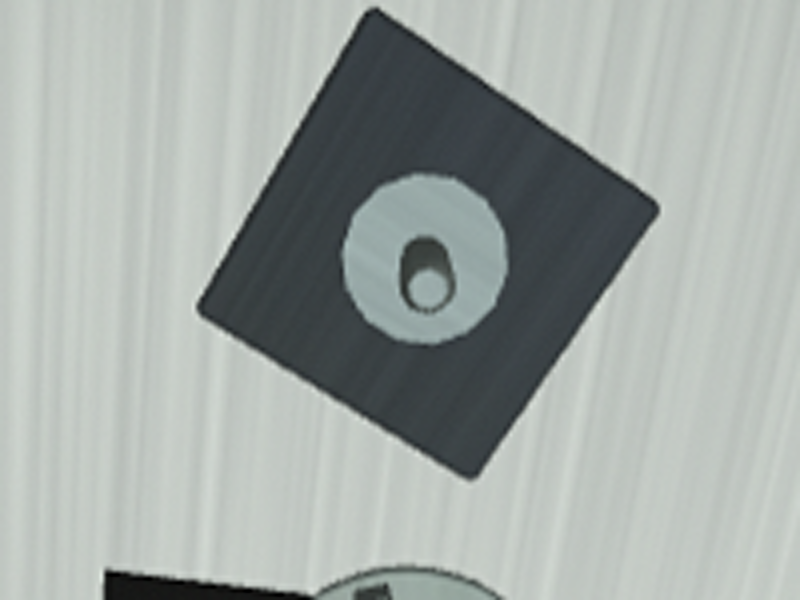

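Run:
```python
from h import *
P,_=intool("w15",[np.array([429,289])/4+[156,60]],.066); print(P)
path([(P[0,0]-.0003,P[0,1]-.0003,.127,8,2)],20)
```

```text
[[0.46229621 0.04095213 0.066     ]]
yaw now 7.4; dyaw/row 0.3 step mm 29.4
[0.0364, 0.0019, 0.0046, -0.0005, -0.0001, -0.0026, 20.0], [0.0364, 0.0021, 0.0046, -0.0005, -0.0001, -0.0026, 20.0],
```

Call:
{"api": "carry_out", "payload": {"increments": [[0.0365,0.002,0.005,0,0,-0.003,20],[0.0365,0.002,0.005,0,0,-0.003,20],[0.004,0,0,0,0,0,20],[0,0,0,0,0,0,20],[0,0,0,0,0,0,20]]}}

```text
time_s: 32.0
tcp_pos: [0.4605, 0.0392, 0.1253]
orientation: [[-0.139, 0.99, -0.004], [0.99, 0.139, -0.002], [-0.002, -0.005, -1.0]]
contact_force: [0.1, -0.3, -1.9]
width: 0.0218
```

Run:
```python
from h import *
st();path([(.4621,.0407,.125,8,1)],20)
```

```text
t32.00 p [0.4605 0.0392 0.1253] yawY 8.0 tilt 0.28deg q7 -0.33 F [ 0.1 -0.3 -1.9] w 0.0218
yaw now 8.0; dyaw/row 0.0 step mm 2.2
[0.0015, 0.0022, 0.0004, -0.0024, 0.0008, -0.0002, 20.0],
```

Call:
{"api": "carry_out", "payload": {"increments": [[0.0015,0.0022,0.003,0,0,0,20],[0,0,0.01,0,0,0,20],[0,0,0.012,0,0,0,20],[0,0,0.014,0,0,0,20],[0,0,0.014,0,0,0,20],[0,0,0.01,0,0,0,20],[0,0,0.002,0,0,0,20],[0,0,0,0,0,0,20]]}}

```text
time_s: 33.0
tcp_pos: [0.4624, 0.0396, 0.0714]
orientation: [[-0.138, 0.99, -0.003], [0.99, 0.138, -0.004], [-0.003, -0.003, -1.0]]
contact_force: [-1.8, 1.2, 2.3]
width: 0.0216
```

Run:
```python
from h import *
st();path([(.4622,.0404,.128,8,2),(.481,.3243,.125,8.2,7)],20)
```

```text
t33.00 p [0.4624 0.0396 0.0714] yawY 7.9 tilt 0.26deg q7 -0.41 F [-1.8  1.2  2.3] w 0.0216
yaw now 7.9; dyaw/row 0.0 step mm 28.3
[0.0004, -0.0001, -0.0354, -0.0008, 0.0008, -0.0004, 20.0], [0.0004, -0.0001, -0.0354, -0.0008, 0.0008, -0.0004, 20.0], 
yaw now 8.0; dyaw/row 0.0 step mm 40.6
[0.0497, 0.0104, 0.0005, 0.0, 0.0, -0.0002, 20.0], [0.0497, 0.0104, 0.0005, 0.0, 0.0, -0.0002, 20.0], [0.0497, 0.0104, 0.0005, 0.0, 0.0, -0.0002, 20.0], [0.0497, 0.0105, 0.0005, 0.0, 0.0, -0.0002, 20.0], [0.0497, 0.0105, 0.0005, 0.0, 0.0, -0.0002, 20.0], [0.0497, 0.0105, 0.0005, 0.0, 0.0, -0.0002, 20.0], [0.0497, 0.0105, 0.0005, 0.0, 0.0, -0.0002, 20.0],
```

Call:
{"api": "carry_out", "payload": {"increments": [[0,0,-0.034,0,0,0,20],[0,0,-0.036,0,0,0,20],[0,0,-0.006,0,0,0,20],[0.048,0.0105,0,0,0,0,20],[0.05,0.0105,0,0,0,0,20],[0.05,0.0105,0,0,0,0,20],[0.05,0.0105,0,0,0,0,20],[0.05,0.0105,0,0,0,0,20],[0.05,0.0105,0,0,0,0,20],[0.044,0.0095,0,0,0,0,20],[0,0,0,0,0,0,20],[0,0,0,0,0,0,20]]}}

```text
time_s: 34.5
tcp_pos: [0.4819, 0.3209, 0.1181]
orientation: [[-0.131, 0.991, -0.012], [0.991, 0.131, -0.015], [-0.013, -0.014, -1.0]]
contact_force: [0.2, 0.1, -1.2]
width: 0.0216
```

Run:
```python
from h import *
o=np.array([156,88]); f=lambda p:np.array(p)/4+o
L=intool("w12",[f((137,370.5))],.03)[0]; S=intool("w12",[f((132,253)),f((434,290)),f((727,327))],.04)[0]
print(L,S, "home check heads", intool("w12",[f((408,440)),f((708,474))],.054)[0])
st();path([(.481,.3243,.105,8.2,2)],20)
```

```text
[[0.48108797 0.32394762 0.03      ]] [[0.51008492 0.3282625  0.04      ]
 [0.5192139  0.2645541  0.04      ]
 [0.52802981 0.2013301  0.04      ]] home check heads [[0.4898519  0.26228754 0.054     ]
 [0.49919887 0.1988285  0.054     ]]
t34.50 p [0.4819 0.3209 0.1181] yawY 7.5 tilt 1.12deg q7 -0.81 F [ 0.2  0.1 -1.2] w 0.0216
yaw now 7.5; dyaw/row 0.3 step mm 6.8
[0.0023, -0.0002, 0.0082, -0.0036, 0.0033, -0.0029, 20.0], [0.0022, -0.0002, 0.0082, -0.0036, 0.0033, -0.0029, 20.0],
```

Call:
{"api": "carry_out", "payload": {"increments": [[0.002,0,0.007,-0.0036,0.0033,-0.003,20],[0.002,0,0.007,-0.0036,0.0033,-0.003,20],[0,0,0,0,0,0,20],[0,0,0,0,0,0,20]]}}

```text
time_s: 35.0
tcp_pos: [0.4818, 0.3202, 0.1051]
orientation: [[-0.14, 0.99, 0.0], [0.99, 0.14, -0.002], [-0.002, -0.0, -1.0]]
contact_force: [0.3, -0.6, -1.2]
width: 0.0213
```

Run:
```python
from h import *
st();path([(.4809,.3240,.086,8.2,2)],20)
```

```text
t35.00 p [0.4818 0.3202 0.1051] yawY 8.0 tilt 0.12deg q7 -0.81 F [ 0.3 -0.6 -1.2] w 0.0213
yaw now 8.0; dyaw/row 0.1 step mm 9.8
[0.0024, -0.0002, 0.0119, 0.0, 0.0005, -0.0007, 20.0], [0.0024, -0.0002, 0.0119, 0.0, 0.0005, -0.0007, 20.0],
```

Call:
{"api": "carry_out", "payload": {"increments": [[0.0025,0,0.012,0,0,0,20],[0.0025,0,0.01,0,0,0,20],[0,0,0,0,0,0,20],[0,0,0,0,0,0,20]]}}

```text
time_s: 35.5
tcp_pos: [0.4813, 0.3245, 0.0863]
orientation: [[-0.14, 0.99, 0.0], [0.99, 0.14, -0.002], [-0.002, 0.0, -1.0]]
contact_force: [-1.0, -0.4, -0.5]
width: 0.022
```

Run:
```python
from h import *
st();path([(.4809,.3240,.0638,8.2,3)],20)
```

```text
t35.50 p [0.4813 0.3245 0.0863] yawY 8.0 tilt 0.11deg q7 -0.83 F [-1.  -0.4 -0.5] w 0.0220
yaw now 8.0; dyaw/row 0.1 step mm 7.5
[-0.0002, -0.0002, 0.0094, 0.0, 0.0003, -0.0005, 20.0], [-0.0002, -0.0002, 0.0094, 0.0, 0.0003, -0.0005, 20.0], [-0.0002, -0.0002, 0.0094, 0.0, 0.0003, -0.0005, 20.0],
```

Call:
{"api": "carry_out", "payload": {"increments": [[0,0,0.008,0,0,0,20],[0,0,0.008,0,0,0,20],[0,0,0.008,0,0,0,20],[0,0,0.003,0,0,0,20],[0,0,0,0,0,0,20]]}}

```text
time_s: 36.12
tcp_pos: [0.4815, 0.3245, 0.0635]
orientation: [[-0.14, 0.99, 0.001], [0.99, 0.14, -0.002], [-0.002, 0.0, -1.0]]
contact_force: [-1.9, -0.9, 3.6]
width: 0.0219
```

Run:
```python
from h import *
st()
```

```text
t36.12 p [0.4815 0.3245 0.0635] yawY 8.0 tilt 0.11deg q7 -0.85 F [-1.9 -0.9  3.6] w 0.0219
```

Call:
{"api": "carry_out", "payload": {"increments": [[0,0,0,0,0,0.07,20],[0,0,0,0,0,0.08,20],[0,0,0,0,0,0.08,20],[0,0,0,0,0,0.08,20],[0,0,0,0,0,0.08,20],[0,0,0,0,0,0.08,20],[0,0,0,0,0,0.08,20],[0,0,0,0,0,0.06,20],[0,0,0,0,0,0.04,20],[0,0,0,0,0,0.03,20],[0,0,0,0,0,0.02,20],[0,0,0,0,0,0,20]]}}

```text
time_s: 37.62
tcp_pos: [0.4815, 0.3255, 0.0636]
orientation: [[0.965, 0.262, 0.001], [0.262, -0.965, 0.0], [0.001, 0.0, -1.0]]
contact_force: [-0.6, 0.1, -2.4]
width: 0.0215
```

Run:
```python
from h import *
s=st(); print(np.round(s["torque"],2))
path([(.4815,.3245,.16,-74,2),(.4725,.388,.165,-72,2)],40)
```

```text
t37.62 p [0.4815 0.3255 0.0636] yawY -74.8 tilt 0.08deg q7 -1.91 F [-0.6  0.1 -2.4] w 0.0215
[-0.05 -0.01 -0.01]
yaw now -74.8; dyaw/row 0.4 step mm 48.2
[0.0, 0.0006, -0.0603, 0.0001, -0.0004, -0.0034, 40.0], [-0.0001, 0.0006, -0.0603, 0.0001, -0.0004, -0.0034, 40.0], 
yaw now -74.0; dyaw/row 1.0 step mm 32.2
[0.0055, -0.0397, -0.0031, 0.0, 0.0, -0.0087, 40.0], [0.0062, -0.0396, -0.0031, 0.0, 0.0, -0.0087, 40.0],
```

Call:
{"api": "carry_out", "payload": {"increments": [[0,0,0,0,0,0,40],[0,0,0,0,0,0,40],[0,0,0,0,0,0,40],[0,0,-0.04,0,0,0,40],[0,0,-0.055,0,0,0,40],[0,0,-0.025,0,0,0,40],[0.0055,-0.038,0,0,0,-0.009,40],[0.006,-0.038,0,0,0,-0.009,40],[0,0,0,0,0,0,40],[0,0,0,0,0,0,40]]}}

```text
time_s: 38.88
tcp_pos: [0.4743, 0.3873, 0.1638]
orientation: [[0.954, 0.299, 0.003], [0.299, -0.954, 0.002], [0.003, -0.001, -1.0]]
contact_force: [-0.9, -0.0, 0.1]
width: 0.0401
```

Run:
```python
from h import *
s,im=shot("w16",(156,88,356,238),4)
```

```text
t38.88 p [0.4743 0.3873 0.1638] yawY -72.6 tilt 0.19deg q7 -1.98 F [-0.9 -0.   0.1] w 0.0401
```

View pics/w16.png

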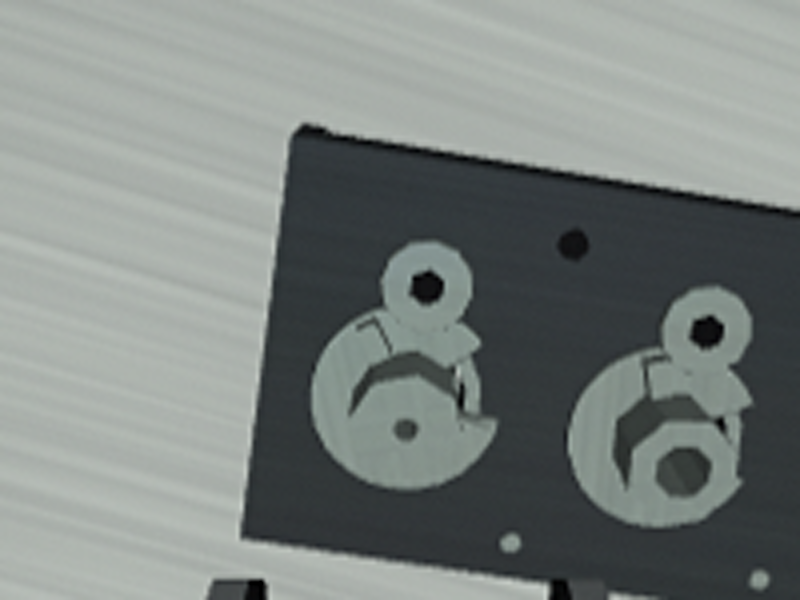

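Run:
```python
from h import *
bush("w16",(405,430),(480,343),(497,420),(156,88),4,0.014,(403,398))
st(); path([(.4722,.3876,.0635,-62,5)],40)
```

```text
head [0.472  0.3875 0.054 ] yaw -59.3 corner radius [0.0224 0.0223] chord 0.0195
flange c [0.4725 0.3882 0.034 ]
t38.92 p [0.4741 0.3875 0.1638] yawY -72.6 tilt 0.19deg q7 -1.98 F [ 0.3 -0.6  0.3] w 0.0400
yaw now -72.6; dyaw/row 2.1 step mm 20.1
[-0.0005, -0.0002, 0.0251, -0.0001, -0.0003, -0.0185, 40.0], [-0.0005, -0.0002, 0.0251, -0.0001, -0.0003, -0.0185, 40.0], [-0.0005, -0.0002, 0.0251, -0.0001, -0.0003, -0.0185, 40.0], [-0.0005, -0.0002, 0.0251, -0.0001, -0.0003, -0.0185, 40.0], [-0.0004, -0.0002, 0.0251, -0.0001, -0.0003, -0.0185, 40.0],
```

Call:
{"api": "carry_out", "payload": {"increments": [[-0.0005,0,0.02,0,0,-0.025,40],[-0.0005,0,0.025,0,0,-0.025,40],[-0.0005,0,0.025,0,0,-0.025,40],[-0.0005,0,0.025,0,0,-0.025,40],[0,0,0.018,0,0,-0.01,40],[0,0,0.003,0,0,0,40],[0,0,0,0,0,0,40]]}}

```text
time_s: 39.8
tcp_pos: [0.4759, 0.381, 0.0693]
orientation: [[0.867, 0.498, 0.005], [0.498, -0.867, 0.0], [0.004, 0.002, -1.0]]
contact_force: [0.8, -0.6, 0.1]
width: 0.0395
```

Run:
```python
from h import *
st(); path([(.4722,.3876,.0638,-59.3,1)],40)
```

```text
t39.80 p [0.4759 0.381  0.0693] yawY -60.1 tilt 0.27deg q7 -1.80 F [ 0.8 -0.6  0.1] w 0.0395
yaw now -60.1; dyaw/row 0.8 step mm 9.3
[0.0, -0.0095, 0.0068, 0.0012, -0.0021, -0.0073, 40.0],
```

Call:
{"api": "carry_out", "payload": {"increments": [[0,-0.006,0,0,0,-0.005,40],[0,-0.004,0.002,0,0,-0.002,40],[0,0,0.003,0,0,0,40],[0,0,0,0,0,0,40]]}}

```text
time_s: 40.3
tcp_pos: [0.4721, 0.3896, 0.0669]
orientation: [[0.86, 0.511, 0.007], [0.511, -0.86, 0.002], [0.007, 0.002, -1.0]]
contact_force: [0.0, -0.0, -0.4]
width: 0.0399
```

Run:
```python
from h import *
st(); path([(.4722,.3876,.0638,-59.3,1)],40)
```

```text
t40.30 p [0.4721 0.3896 0.0669] yawY -59.3 tilt 0.43deg q7 -1.80 F [ 0.  -0.  -0.4] w 0.0399
yaw now -59.3; dyaw/row -0.0 step mm 3.7
[-0.0012, 0.0021, 0.0038, 0.0009, -0.0036, 0.0002, 40.0],
```

Call:
{"api": "carry_out", "payload": {"increments": [[-0.0012,0.002,0.0035,0,-0.002,0,40],[0,0,0.001,0,0,0,40],[0,0,0,0,0,0,40]]}}

```text
time_s: 40.67
tcp_pos: [0.4723, 0.3873, 0.0629]
orientation: [[0.86, 0.51, 0.003], [0.51, -0.86, -0.0], [0.003, 0.002, -1.0]]
contact_force: [1.1, 0.6, 0.2]
width: 0.0399
```

Run:
```python
from h import *
st(); path([(.4722,.3876,.0638,-59.3,1)],40)
```

```text
t40.67 p [0.4723 0.3873 0.0629] yawY -59.3 tilt 0.20deg q7 -1.80 F [1.1 0.6 0.2] w 0.0399
yaw now -59.3; dyaw/row 0.0 step mm 0.9
[0.0001, -0.0004, -0.0011, 0.001, -0.0014, -0.0001, 40.0],
```

Close, then turn back CCW by 67.5° to yaw 8.

Call:
{"api": "carry_out", "payload": {"increments": [[0,0,0,0,0,0,20],[0,0,0,0,0,0,20],[0,0,0,0,0,0,20],[0,0,0,0,0,0,20],[0,0,0,0,0,-0.06,20],[0,0,0,0,0,-0.08,20],[0,0,0,0,0,-0.08,20],[0,0,0,0,0,-0.08,20],[0,0,0,0,0,-0.08,20],[0,0,0,0,0,-0.08,20],[0,0,0,0,0,-0.07,20],[0,0,0,0,0,-0.04,20],[0,0,0,0,0,0,20]]}}

```text
time_s: 42.3
tcp_pos: [0.474, 0.3881, 0.0633]
orientation: [[-0.14, 0.99, 0.006], [0.99, 0.14, 0.002], [0.001, 0.007, -1.0]]
contact_force: [-1.3, 0.2, 1.5]
width: 0.0214
```

Run:
```python
from h import *
s=st(); path([(.4722,.3876,.0638,8.2,1)],20); print(s["torque"])
```

```text
t42.30 p [0.474  0.3881 0.0633] yawY 8.1 tilt 0.39deg q7 -0.92 F [-1.3  0.2  1.5] w 0.0214
yaw now 8.1; dyaw/row 0.1 step mm 2.0
[-0.0003, -0.0024, -0.0007, 0.0033, -0.0005, -0.0012, 20.0], 
[-0.04294836  0.19065504  0.0559808 ]
```

Yaw 8.1. Lift straight up.

Call:
{"api": "carry_out", "payload": {"increments": [[0,-0.001,-0.008,0,0,0,20],[0,0,-0.012,0,0,0,20],[0,0,-0.02,0,0,0,20],[0,0,-0.03,0,0,0,20],[0,0,0,0,0,0,20]]}}

```text
time_s: 42.92
tcp_pos: [0.4726, 0.3882, 0.1231]
orientation: [[-0.136, 0.991, 0.007], [0.991, 0.136, 0.002], [0.001, 0.007, -1.0]]
contact_force: [-0.0, -0.2, -2.1]
width: 0.0218
```

Run:
```python
from h import *
s,im=shot("w17"); path([(.63,.12,.13,8,7),(.65,.06,.13,8,2)],20)
t=get_image("top"); save(t,"t17",1.5)
```

```text
t42.92 p [0.4726 0.3882 0.1231] yawY 7.8 tilt 0.40deg q7 -0.89 F [-0.  -0.2 -2.1] w 0.0218
yaw now 7.8; dyaw/row 0.0 step mm 44.4
[-0.0512, 0.0214, -0.0013, 0.0004, 0.0, -0.0002, 20.0], [-0.0512, 0.0214, -0.0013, 0.0004, 0.0, -0.0002, 20.0], [-0.0512, 0.0214, -0.0014, 0.0004, 0.0, -0.0002, 20.0], [-0.0512, 0.0214, -0.0014, 0.0004, 0.0, -0.0002, 20.0], [-0.0512, 0.0213, -0.0014, 0.0004, 0.0, -0.0002, 20.0], [-0.0512, 0.0213, -0.0014, 0.0004, 0.0, -0.0002, 20.0], [-0.0512, 0.0213, -0.0014, 0.0004, 0.0, -0.0002, 20.0], 
yaw now 8.0; dyaw/row 0.0 step mm 31.6
[-0.0389, 0.0072, 0.0, 0.0, 0.0, 0.0, 20.0], [-0.0389, 0.0072, 0.0, 0.0, 0.0, 0.0, 20.0],
```

View pics/w17.png

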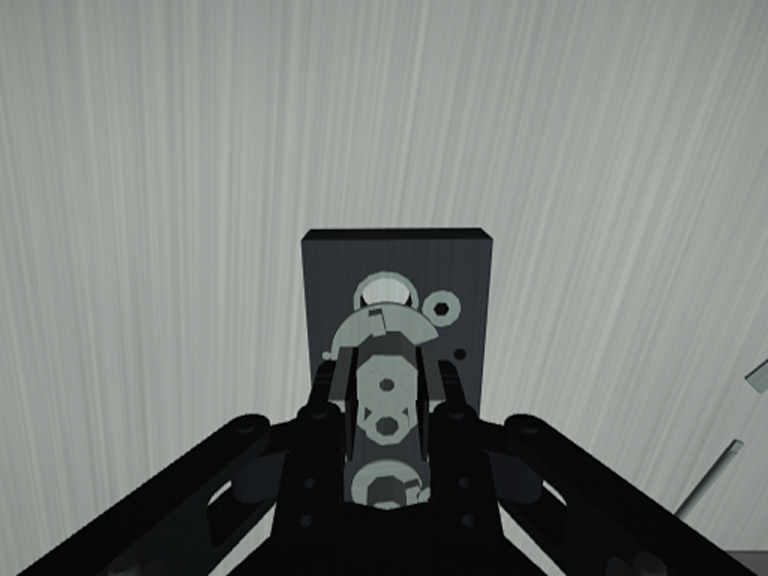

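View pics/t17.png

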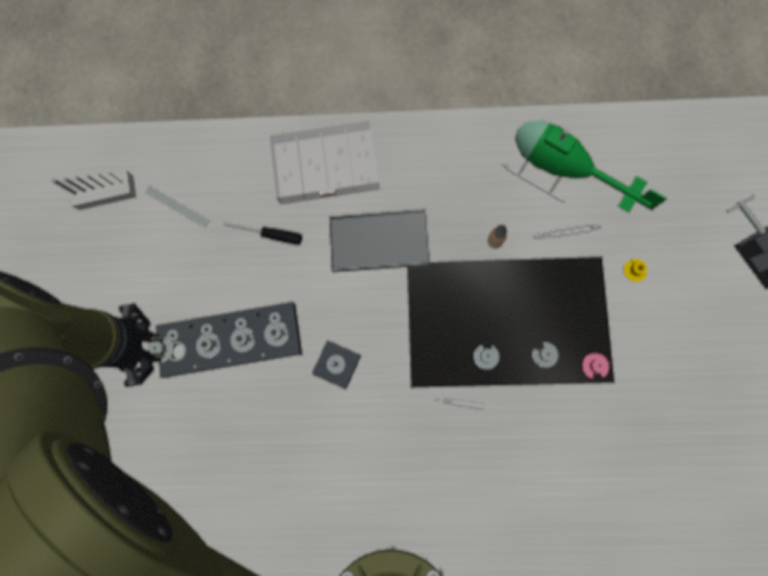

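Run:
```python
from h import *
path([(.672,.06,.125,4,9)],20)
```

```text
yaw now 7.8; dyaw/row -0.4 step mm 42.6
[-0.0488, 0.0214, -0.0004, 0.0002, 0.0001, 0.0037, 20.0], [-0.0486, 0.0217, -0.0004, 0.0002, 0.0001, 0.0037, 20.0], [-0.0485, 0.0221, -0.0005, 0.0002, 0.0001, 0.0037, 20.0], [-0.0483, 0.0224, -0.0005, 0.0002, 0.0001, 0.0037, 20.0], [-0.0481, 0.0228, -0.0005, 0.0002, 0.0001, 0.0037, 20.0], [-0.048, 0.0232, -0.0005, 0.0002, 0.0001, 0.0037, 20.0], [-0.0478, 0.0235, -0.0005, 0.0002, 0.0001, 0.0037, 20.0], [-0.0476, 0.0239, -0.0005, 0.0002, 0.0001, 0.0037, 20.0], [-0.0474, 0.0242, -0.0006, 0.0002, 0.0001, 0.0037, 20.0],
```

Call:
{"api": "carry_out", "payload": {"increments": [[-0.046,0.0205,0,0,0,0.0035,20],[-0.0485,0.0215,0,0,0,0.0035,20],[-0.0485,0.022,0,0,0,0.0035,20],[-0.0485,0.0225,0,0,0,0.0035,20],[-0.048,0.023,0,0,0,0.0035,20],[-0.048,0.023,0,0,0,0.0035,20],[-0.048,0.0235,0,0,0,0.0035,20],[-0.0475,0.024,0,0,0,0.0035,20],[-0.035,0.0175,0,0,0,0.0035,20],[0,0,0,0,0,0,20],[0,0,0,0,0,0,20]]}}

```text
time_s: 44.4
tcp_pos: [0.6653, 0.0606, 0.1081]
orientation: [[-0.074, 0.997, -0.014], [0.997, 0.074, -0.005], [-0.004, -0.014, -1.0]]
contact_force: [0.4, 0.2, -1.4]
width: 0.0214
```

Run:
```python
from h import *
s,im=shot("w18"); path([(.672,.06,.0545,4,4)],20)
```

```text
t44.40 p [0.6653 0.0606 0.1081] yawY 4.2 tilt 0.84deg q7 -0.34 F [ 0.4  0.2 -1.4] w 0.0214
yaw now 4.2; dyaw/row -0.1 step mm 13.5
[-0.0002, 0.0023, 0.0167, -0.0018, 0.0006, 0.0005, 20.0], [-0.0002, 0.0023, 0.0167, -0.0018, 0.0006, 0.0005, 20.0], [-0.0002, 0.0022, 0.0167, -0.0018, 0.0006, 0.0005, 20.0], [-0.0002, 0.0021, 0.0167, -0.0018, 0.0006, 0.0005, 20.0],
```

View pics/w18.png

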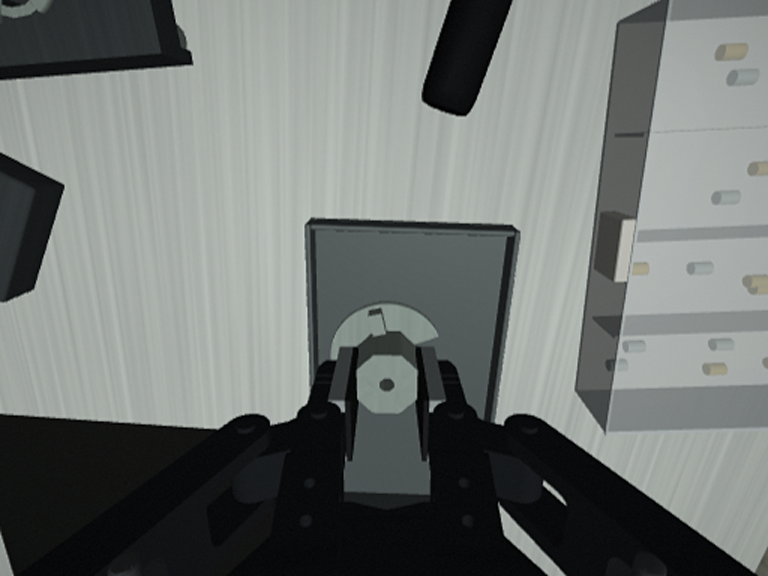

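Run:
```python
from h import *
print(intool("w18",np.array([(309,219),(519,229)])/1.5,.018)[0])
```

```text
[[0.62145153 0.10252623 0.018     ]
 [0.72758548 0.10546534 0.018     ]]
```

Call:
{"api": "carry_out", "payload": {"increments": [[0,0.0035,0.014,-0.0018,0,0,20],[0,0.003,0.017,-0.0018,0,0,20],[0,0.002,0.017,-0.0018,0,0,20],[0,0,0.01,0,0,0,20],[0,0,0.004,0,0,0,20],[0,0,0,0,0,0,20]]}}

```text
time_s: 45.2
tcp_pos: [0.6703, 0.0641, 0.0537]
orientation: [[-0.079, 0.997, -0.005], [0.997, 0.079, -0.004], [-0.003, -0.005, -1.0]]
contact_force: [-0.2, 0.3, -1.7]
width: 0.0219
```

Run:
```python
from h import *
st()
```

```text
t45.20 p [0.6703 0.0641 0.0537] yawY 4.5 tilt 0.35deg q7 -0.36 F [-0.2  0.3 -1.7] w 0.0219
```

Call:
{"api": "carry_out", "payload": {"increments": [[0,0,0,0,0,0,40],[0,0,0,0,0,0,40],[0,0,0,0,0,0,40],[0,0,-0.035,0,0,0,40],[0,0,-0.05,0,0,0,40],[0,0,-0.04,0,0,0,40],[0,0,-0.01,0,0,0,40]]}}

```text
time_s: 46.08
tcp_pos: [0.6716, 0.0645, 0.1666]
orientation: [[-0.078, 0.997, -0.002], [0.997, 0.078, -0.003], [-0.003, -0.002, -1.0]]
contact_force: [0.2, -0.1, -1.1]
width: 0.0401
```

Run:
```python
from h import *
s,im=shot("w19",(156,88,356,238),4); path([(.449,-.186,.165,-15,8)],40)
```

```text
t46.08 p [0.6716 0.0645 0.1666] yawY 4.5 tilt 0.22deg q7 -0.31 F [ 0.2 -0.1 -1.1] w 0.0401
yaw now 4.5; dyaw/row -2.4 step mm 41.9
[-0.0363, -0.0377, 0.0004, -0.0001, 0.0002, 0.0213, 40.0], [-0.0379, -0.0361, 0.0004, -0.0001, 0.0002, 0.0213, 40.0], [-0.0394, -0.0345, 0.0004, -0.0001, 0.0002, 0.0213, 40.0], [-0.0408, -0.0328, 0.0004, -0.0001, 0.0002, 0.0213, 40.0], [-0.0421, -0.031, 0.0003, -0.0001, 0.0002, 0.0213, 40.0], [-0.0434, -0.0292, 0.0003, -0.0001, 0.0002, 0.0213, 40.0], [-0.0446, -0.0273, 0.0003, -0.0001, 0.0002, 0.0213, 40.0], [-0.0458, -0.0254, 0.0003, -0.0001, 0.0002, 0.0213, 40.0],
```

View pics/w19.png

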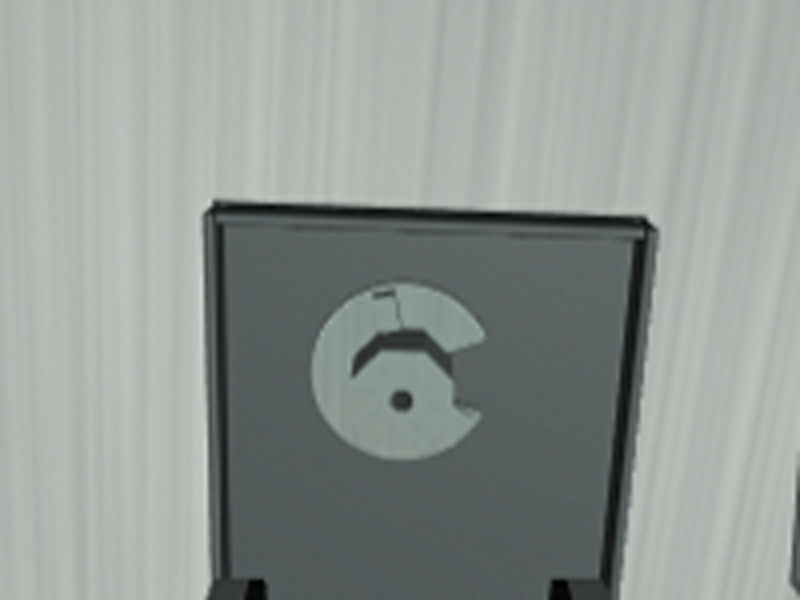

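Old bushing sits flat in the tray. On to B.

Call:
{"api": "carry_out", "payload": {"increments": [[-0.035,-0.036,0,0,0,0.021,40],[-0.038,-0.036,0,0,0,0.021,40],[-0.0395,-0.0345,0,0,0,0.021,40],[-0.041,-0.033,0,0,0,0.021,40],[-0.042,-0.031,0,0,0,0.021,40],[-0.0435,-0.029,0,0,0,0.021,40],[-0.0445,-0.0275,0,0,0,0.021,40],[-0.036,-0.02,0,0,0,0.021,40],[0,0,0,0,0,0,40],[0,0,0,0,0,0,40]]}}

```text
time_s: 47.38
tcp_pos: [0.4431, -0.1845, 0.1573]
orientation: [[0.266, 0.964, -0.017], [0.964, -0.266, 0.001], [-0.004, -0.016, -1.0]]
contact_force: [0.9, 0.3, 0.8]
width: 0.0399
```

Run:
```python
from h import *
s,im=shot("w20",(156,88,356,238),4)
```

```text
t47.38 p [ 0.4431 -0.1845  0.1573] yawY -15.4 tilt 0.95deg q7 -0.15 F [0.9 0.3 0.8] w 0.0399
```

View pics/w20.png

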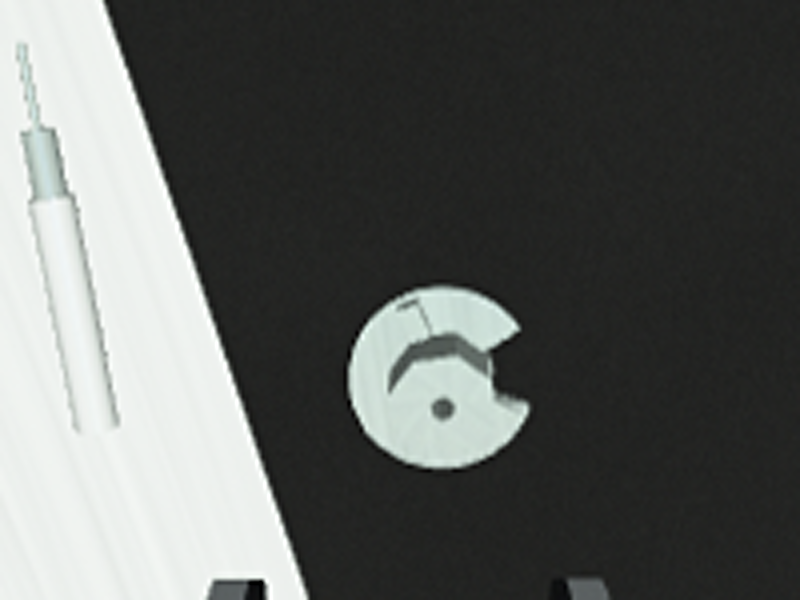

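Run:
```python
from h import *
bush("w20",(443,408),(519,328),(529,406),(156,88),4,0,(440,376))
st(); path([(.4488,-.1860,.095,-8,4)],40)
```

```text
head [ 0.4487 -0.1859  0.04  ] yaw -5.8 corner radius [0.0225 0.0222] chord 0.0199
flange c [ 0.4486 -0.1847  0.02  ]
t47.42 p [ 0.443  -0.1845  0.1573] yawY -15.4 tilt 0.98deg q7 -0.15 F [ 0.7 -1.  -0.6] w 0.0394
yaw now -15.4; dyaw/row 1.9 step mm 15.6
[0.0001, 0.0022, 0.0194, -0.0021, 0.0004, -0.0162, 40.0], [0.0, 0.0021, 0.0194, -0.0021, 0.0004, -0.0162, 40.0], [-0.0001, 0.002, 0.0194, -0.0021, 0.0004, -0.0162, 40.0], [-0.0001, 0.002, 0.0195, -0.0021, 0.0004, -0.0162, 40.0],
```

Call:
{"api": "carry_out", "payload": {"increments": [[0,0.0025,0.017,-0.002,0,-0.021,40],[0,0.0025,0.0195,-0.002,0,-0.021,40],[0,0.002,0.0195,-0.002,0,-0.021,40],[0,0.002,0.015,-0.002,0,-0.017,40],[0,0,0,0,0,0,40]]}}

```text
time_s: 48.05
tcp_pos: [0.4521, -0.1819, 0.0952]
orientation: [[0.089, 0.996, -0.0], [0.996, -0.089, 0.0], [0.0, -0.0, -1.0]]
contact_force: [0.2, 0.3, 0.0]
width: 0.04
```

Run:
```python
from h import *
st(); path([(.4487,-.1855,.0495,-5.8,3)],40)
```

```text
t48.05 p [ 0.4521 -0.1819  0.0952] yawY -5.1 tilt 0.03deg q7 -0.08 F [0.2 0.3 0. ] w 0.0400
yaw now -5.1; dyaw/row -0.2 step mm 15.3
[-0.0016, -0.0013, 0.019, 0.0, -0.0001, 0.002, 40.0], [-0.0016, -0.0013, 0.019, 0.0, -0.0001, 0.002, 40.0], [-0.0016, -0.0013, 0.019, 0.0, -0.0001, 0.002, 40.0],
```

Call:
{"api": "carry_out", "payload": {"increments": [[-0.0018,-0.0015,0.017,0,0,0.002,40],[-0.0016,-0.0013,0.019,0,0,0.002,40],[-0.0016,-0.0013,0.016,0,0,0.001,40],[0,0,0.005,0,0,0,40],[0,0,0,0,0,0,40]]}}

```text
time_s: 48.68
tcp_pos: [0.449, -0.1857, 0.0473]
orientation: [[0.1, 0.995, 0.001], [0.995, -0.1, -0.0], [0.0, 0.001, -1.0]]
contact_force: [-0.4, -0.4, -0.3]
width: 0.04
```

Run:
```python
from h import *
st(); path([(.4487,-.1855,.0495,-5.8,1)],40)
```

```text
t48.67 p [ 0.449  -0.1857  0.0473] yawY -5.7 tilt 0.07deg q7 -0.13 F [-0.4 -0.4 -0.3] w 0.0400
yaw now -5.7; dyaw/row -0.1 step mm 2.2
[0.0002, -0.0004, -0.0027, 0.0006, 0.0, 0.0005, 40.0],
```

Call:
{"api": "carry_out", "payload": {"increments": [[0,0,-0.002,0,0,0,40],[0,0,0,0,0,0,20],[0,0,0,0,0,0,20],[0,0,0,0,0,0,20],[0,0,0,0,0,0,20]]}}

```text
time_s: 49.3
tcp_pos: [0.4494, -0.1859, 0.05]
orientation: [[0.1, 0.995, 0.003], [0.995, -0.1, -0.001], [-0.0, 0.003, -1.0]]
contact_force: [-0.5, 1.3, -1.7]
width: 0.0211
```

Run:
```python
from h import *
s,im=shot("w21",(206,140,306,300),4)
t=get_image("top"); save(t,"t21",5,(195,215,275,265))
print(onz(t,np.array([(336,364)])/1.5,.022))
```

```text
t49.30 p [ 0.4494 -0.1859  0.05  ] yawY -5.7 tilt 0.17deg q7 -0.13 F [-0.5  1.3 -1.7] w 0.0211
[[0.43983795 0.08911439 0.022     ]]
```

View pics/w21.png

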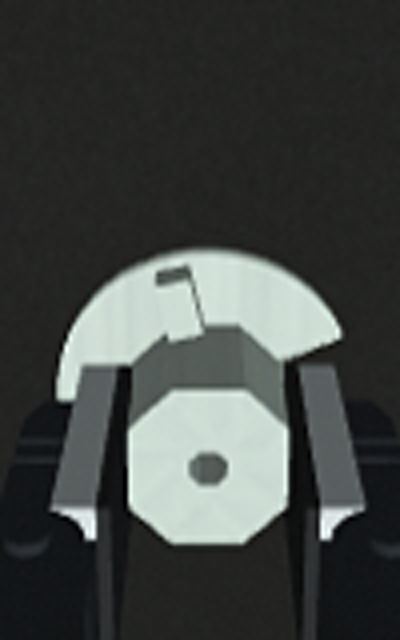

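View pics/t21.png

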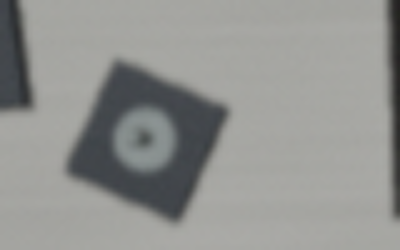

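Run:
```python
from h import *
path([(.449,-.18,.125,-5,2),(.446,.037,.135,5,6)],20)
```

```text
yaw now -5.7; dyaw/row 0.4 step mm 37.6
[0.0036, -0.0005, -0.0469, 0.0007, 0.0001, -0.0033, 20.0], [0.0036, -0.0005, -0.0469, 0.0007, 0.0001, -0.0033, 20.0], 
yaw now -5.0; dyaw/row 1.7 step mm 36.2
[0.045, -0.0046, -0.0021, 0.0, 0.0, -0.0145, 20.0], [0.0451, -0.0033, -0.0021, 0.0, 0.0, -0.0145, 20.0], [0.0452, -0.0019, -0.0021, 0.0, 0.0, -0.0145, 20.0], [0.0452, -0.0006, -0.0021, 0.0, 0.0, -0.0145, 20.0], [0.0452, 0.0007, -0.0021, 0.0, 0.0, -0.0145, 20.0], [0.0452, 0.002, -0.0021, 0.0, 0.0, -0.0145, 20.0],
```

Call:
{"api": "carry_out", "payload": {"increments": [[0,0,-0.044,0,0,-0.003,20],[0.0035,0,-0.047,0,0,-0.003,20],[0.045,-0.0045,-0.004,0,0,-0.0145,20],[0.045,-0.0035,-0.002,0,0,-0.0145,20],[0.045,-0.002,-0.002,0,0,-0.0145,20],[0.045,-0.0005,-0.002,0,0,-0.0145,20],[0.045,0.0005,-0.002,0,0,-0.0145,20],[0.036,0.0015,-0.002,0,0,-0.0145,20],[0,0,0,0,0,0,20],[0,0,0,0,0,0,20]]}}

```text
time_s: 50.65
tcp_pos: [0.4457, 0.0315, 0.136]
orientation: [[-0.089, 0.996, 0.002], [0.996, 0.089, -0.0], [-0.0, 0.002, -1.0]]
contact_force: [0.2, -0.7, -1.7]
width: 0.0217
```

Run:
```python
from h import *
s,im=shot("w22",(156,60,356,210),4)
```

```text
t50.65 p [0.4457 0.0315 0.136 ] yawY 5.1 tilt 0.14deg q7 -0.36 F [ 0.2 -0.7 -1.7] w 0.0217
```

View pics/w22.png

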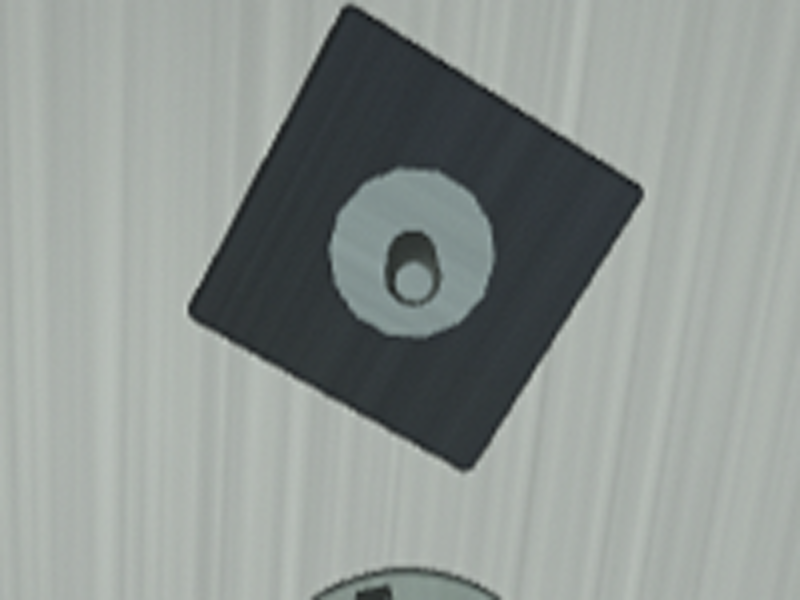

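Run:
```python
from h import *
P,_=intool("w22",[np.array([413,281])/4+[156,60]],.066); print(P)
path([(P[0,0]-.0003,P[0,1]-.0003,.127,5.1,2)],20)
```

```text
[[0.4414391  0.09096337 0.066     ]]
yaw now 5.1; dyaw/row 0.0 step mm 30.0
[0.0371, 0.0004, 0.0056, 0.0006, 0.0, 0.0, 20.0], [0.0371, 0.0004, 0.0056, 0.0006, 0.0, 0.0, 20.0],
```

Call:
{"api": "carry_out", "payload": {"increments": [[0.037,0.0005,0.0055,0,0,0,20],[0.037,0.0005,0.0055,0,0,0,20],[0.005,0,0,0,0,0,20],[0,0,0,0,0,0,20],[0,0,0,0,0,0,20]]}}

```text
time_s: 51.32
tcp_pos: [0.4418, 0.0895, 0.1264]
orientation: [[-0.078, 0.997, 0.002], [0.997, 0.078, -0.003], [-0.003, 0.001, -1.0]]
contact_force: [0.1, 0.3, -1.7]
width: 0.0213
```

Run:
```python
from h import *
st();path([(.4411,.0907,.125,5.1,1)],20)
```

```text
t51.33 p [0.4418 0.0895 0.1264] yawY 4.5 tilt 0.19deg q7 -0.51 F [ 0.1  0.3 -1.7] w 0.0213
yaw now 4.5; dyaw/row 0.6 step mm 2.0
[0.0016, -0.0007, 0.0018, 0.0007, 0.0015, -0.0056, 20.0],
```

Call:
{"api": "carry_out", "payload": {"increments": [[0.0017,-0.0007,0.004,0,0,0,20],[0,0,0.006,0,0,0,20],[0,0,0.0025,0,0,0,20],[0,0,0.002,0,0,0,20]]}}

```text
time_s: 51.82
tcp_pos: [0.4416, 0.0888, 0.115]
orientation: [[-0.074, 0.997, 0.003], [0.997, 0.074, -0.004], [-0.004, 0.002, -1.0]]
contact_force: [-5.7, -2.2, 27.1]
width: 0.0218
```

Call:
{"api": "carry_out", "payload": {"increments": [[0,0,0.002,0,0,0,20],[0,0,0.002,0,0,0,20]]}}

```text
time_s: 52.08
tcp_pos: [0.4417, 0.0888, 0.1147]
orientation: [[-0.075, 0.997, 0.005], [0.997, 0.075, -0.006], [-0.006, 0.004, -1.0]]
contact_force: [-7.3, -1.4, 26.8]
width: 0.0216
```

Call:
{"api": "carry_out", "payload": {"increments": [[0,0,-0.015,0,0,0,20],[0,0,-0.012,0,0,0,20],[0,0,0,0,0,0,20]]}}

```text
time_s: 52.45
tcp_pos: [0.4418, 0.0891, 0.1377]
orientation: [[-0.075, 0.997, 0.006], [0.997, 0.075, -0.006], [-0.006, 0.005, -1.0]]
contact_force: [-0.6, 0.3, -1.7]
width: 0.0216
```

Run:
```python
from h import *
s,im=shot("w23",(206,140,306,300),4);path([(.673,.008,.125,3,6)],20)
```

```text
t52.45 p [0.4418 0.0891 0.1377] yawY 4.3 tilt 0.48deg q7 -0.50 F [-0.6  0.3 -1.7] w 0.0216
yaw now 4.3; dyaw/row -0.2 step mm 40.9
[-0.0204, 0.0468, 0.0029, 0.0004, 0.0005, 0.0019, 20.0], [-0.0202, 0.0469, 0.0029, 0.0004, 0.0005, 0.0019, 20.0], [-0.0201, 0.0469, 0.0028, 0.0004, 0.0005, 0.0019, 20.0], [-0.0199, 0.047, 0.0027, 0.0004, 0.0005, 0.0019, 20.0], [-0.0197, 0.0471, 0.0027, 0.0004, 0.0005, 0.0019, 20.0], [-0.0195, 0.0472, 0.0026, 0.0004, 0.0005, 0.0019, 20.0],
```

View pics/w23.png

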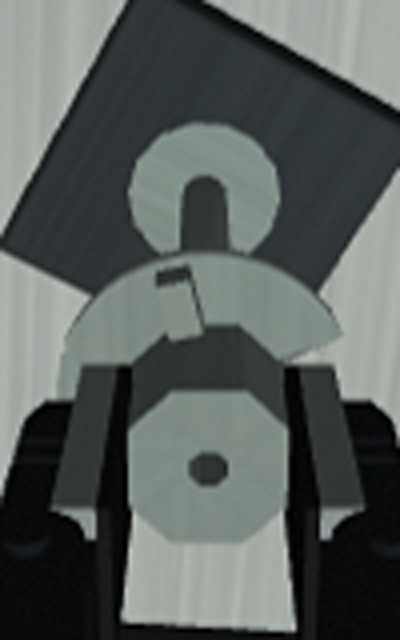

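Call:
{"api": "carry_out", "payload": {"increments": [[-0.02,0.045,0.002,0,0,0.002,20],[-0.02,0.047,0.0015,0,0,0.002,20],[-0.02,0.047,0.001,0,0,0.002,20],[-0.02,0.047,0.001,0,0,0.002,20],[-0.0195,0.047,0,0,0,0.002,20],[-0.017,0.04,0,0,0,0.002,20],[0,0,0,0,0,0,20],[0,0,0,0,0,0,20]]}}

```text
time_s: 53.5
tcp_pos: [0.6692, 0.0071, 0.1273]
orientation: [[-0.051, 0.999, -0.004], [0.999, 0.051, -0.007], [-0.006, -0.004, -1.0]]
contact_force: [0.2, 0.5, -2.6]
width: 0.0216
```

Run:
```python
from h import *
st();path([(.673,.008,.055,3,4)],20)
```

```text
t53.50 p [0.6692 0.0071 0.1273] yawY 2.9 tilt 0.45deg q7 -0.28 F [ 0.2  0.5 -2.6] w 0.0216
yaw now 2.9; dyaw/row 0.0 step mm 18.1
[0.0004, 0.0013, 0.0226, -0.0006, 0.0008, -0.0002, 20.0], [0.0003, 0.0013, 0.0226, -0.0006, 0.0008, -0.0002, 20.0], [0.0003, 0.0012, 0.0226, -0.0006, 0.0008, -0.0002, 20.0], [0.0002, 0.0012, 0.0226, -0.0006, 0.0008, -0.0002, 20.0],
```

Call:
{"api": "carry_out", "payload": {"increments": [[0,0.0013,0.02,0,0,0,20],[0,0.0013,0.023,0,0,0,20],[0,0.0013,0.023,0,0,0,20],[0,0.001,0.016,0,0,0,20],[0,0,0.006,0,0,0,20],[0,0,0,0,0,0,20]]}}

```text
time_s: 54.25
tcp_pos: [0.6704, 0.0083, 0.0532]
orientation: [[-0.054, 0.999, -0.007], [0.999, 0.054, -0.007], [-0.007, -0.007, -1.0]]
contact_force: [-0.1, 0.0, 0.1]
width: 0.0217
```

Run:
```python
from h import *
st();path([(.673,.008,.165,3,3),(.4495,-.2935,.165,45,9)],40)
```

```text
t54.25 p [0.6704 0.0083 0.0532] yawY 3.1 tilt 0.57deg q7 -0.31 F [-0.1  0.   0.1] w 0.0217
yaw now 3.1; dyaw/row -0.0 step mm 37.3
[-0.0005, 0.0008, -0.0466, -0.0012, 0.0012, 0.0002, 40.0], [-0.0004, 0.0009, -0.0466, -0.0012, 0.0012, 0.0002, 40.0], [-0.0003, 0.001, -0.0466, -0.0012, 0.0012, 0.0002, 40.0], 
yaw now 3.0; dyaw/row 4.7 step mm 41.7
[-0.0402, -0.0332, 0.0, 0.0, 0.0, -0.0407, 40.0], [-0.0374, -0.0364, 0.0, 0.0, 0.0, -0.0407, 40.0], [-0.0343, -0.0393, 0.0, 0.0, 0.0, -0.0407, 40.0], [-0.031, -0.0419, 0.0, 0.0, 0.0, -0.0407, 40.0], [-0.0275, -0.0443, 0.0, 0.0, 0.0, -0.0407, 40.0], [-0.0238, -0.0464, 0.0, 0.0, 0.0, -0.0407, 40.0], [-0.0199, -0.0482, 0.0, 0.0, 0.0, -0.0407, 40.0], [-0.0159, -0.0496, 0.0, 0.0, 0.0, -0.0407, 40.0], [-0.0118, -0.0508, 0.0, 0.0, 0.0, -0.0407, 40.0],
```

Call:
{"api": "carry_out", "payload": {"increments": [[0,0,0,0,0,0,40],[0,0,0,0,0,0,40],[0,0,0,0,0,0,40],[0,0,-0.035,0,0,0,40],[0,0,-0.05,0,0,0,40],[0,0,-0.045,0,0,0,40],[-0.038,-0.032,0,0,0,-0.04,40],[-0.0375,-0.0365,0,0,0,-0.04,40],[-0.0345,-0.0395,0,0,0,-0.04,40],[-0.031,-0.042,0,0,0,-0.04,40],[-0.0275,-0.0445,0,0,0,-0.04,40],[-0.024,-0.0465,0,0,0,-0.04,40],[-0.02,-0.048,0,0,0,-0.04,40],[-0.016,-0.0495,0,0,0,-0.04,40],[-0.009,-0.04,0,0,0,-0.035,40],[0,0,0,0,0,0,40],[0,0,0,0,0,0,40]]}}

```text
time_s: 56.38
tcp_pos: [0.4507, -0.2937, 0.1638]
orientation: [[-0.708, 0.706, 0.0], [0.706, 0.708, -0.008], [-0.006, -0.006, -1.0]]
contact_force: [0.3, 0.6, 0.0]
width: 0.0399
```

Run:
```python
from h import *
s,im=shot("w24",(156,88,356,238),4)
t=get_image("top"); save(t,"t24",1.5)
```

```text
t56.38 p [ 0.4507 -0.2937  0.1638] yawY 45.1 tilt 0.46deg q7 0.89 F [0.3 0.6 0. ] w 0.0399
```

View pics/w24.png

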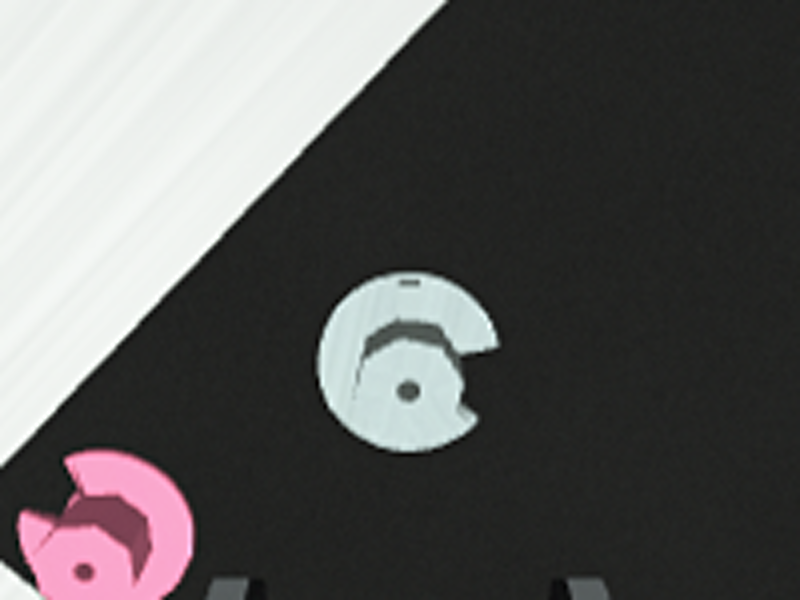

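View pics/t24.png

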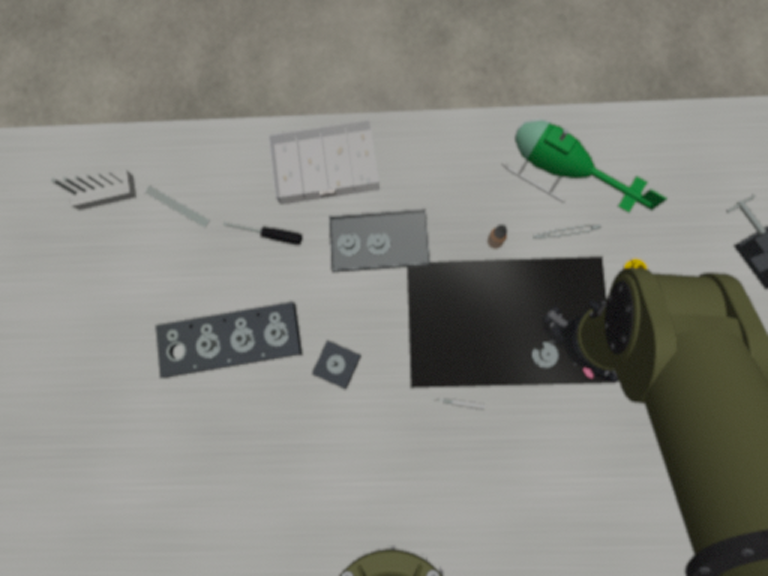

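Two in the tray; gauge unchanged since the knock. Measure C (408,391 in the crop).

Run:
```python
from h import *
bush("w24",(408,391),(498,347),(478,419),(156,88),4,0,(407,362))
st(); path([(.4494,-.2935,.095,36,4)],40)
```

```text
head [ 0.4491 -0.2926  0.04  ] yaw 31.5 corner radius [0.0225 0.0225] chord 0.0193
flange c [ 0.4483 -0.2923  0.02  ]
t56.48 p [ 0.4508 -0.2935  0.1637] yawY 45.1 tilt 0.47deg q7 0.89 F [0.2 0.2 0. ] w 0.0395
yaw now 45.1; dyaw/row -2.3 step mm 17.2
[0.0004, -0.0002, 0.0215, -0.0007, 0.0008, 0.0199, 40.0], [0.0004, -0.0002, 0.0215, -0.0007, 0.0008, 0.0199, 40.0], [0.0003, -0.0003, 0.0215, -0.0007, 0.0008, 0.0199, 40.0], [0.0003, -0.0003, 0.0215, -0.0007, 0.0008, 0.0199, 40.0],
```

Call:
{"api": "carry_out", "payload": {"increments": [[0.0005,0,0.019,0,0,0.029,40],[0.0005,0,0.0215,0,0,0.029,40],[0.0005,0,0.0215,0,0,0.029,40],[0.0005,0,0.0195,0,0,0.028,40],[0,0,0,0,0,0,40],[0,0,0,0,0,0,40]]}}

```text
time_s: 57.22
tcp_pos: [0.4557, -0.2863, 0.0982]
orientation: [[-0.533, 0.846, 0.004], [0.846, 0.533, -0.008], [-0.009, -0.001, -1.0]]
contact_force: [0.1, -0.6, -0.5]
width: 0.0397
```

Run:
```python
from h import *
st(); path([(.4488,-.2925,.0495,31.5,3)],40)
```

```text
t57.23 p [ 0.4557 -0.2863  0.0982] yawY 32.2 tilt 0.51deg q7 0.62 F [ 0.1 -0.6 -0.5] w 0.0397
yaw now 32.2; dyaw/row -0.2 step mm 16.5
[-0.0005, -0.0038, 0.0203, -0.0001, 0.0015, 0.002, 40.0], [-0.0005, -0.0038, 0.0203, -0.0001, 0.0015, 0.002, 40.0], [-0.0006, -0.0038, 0.0203, -0.0001, 0.0015, 0.002, 40.0],
```

Call:
{"api": "carry_out", "payload": {"increments": [[-0.0006,-0.006,0.01,0,0,0.002,40],[-0.0005,-0.0045,0.018,0,0,0.002,40],[0,-0.001,0.02,0,0,0.001,40],[0,0,0,0,0,0,40]]}}

```text
time_s: 57.72
tcp_pos: [0.4483, -0.2931, 0.0579]
orientation: [[-0.525, 0.851, 0.005], [0.851, 0.525, -0.009], [-0.01, -0.0, -1.0]]
contact_force: [0.6, 0.0, 0.3]
width: 0.04
```

Run:
```python
from h import *
st(); path([(.4488,-.2925,.0495,31.5,1)],40)
```

```text
t57.73 p [ 0.4483 -0.2931  0.0579] yawY 31.6 tilt 0.58deg q7 0.58 F [0.6 0.  0.3] w 0.0400
yaw now 31.6; dyaw/row -0.1 step mm 8.5
[0.0004, 0.001, 0.0105, 0.0, 0.005, 0.0012, 40.0],
```

Call:
{"api": "carry_out", "payload": {"increments": [[0.0002,0.0005,0.009,0,0.003,0,40],[0,0.0003,0.0025,0,0.001,0,40],[0,0,0,0,0,0,20],[0,0,0,0,0,0,20],[0,0,0,0,0,0,20],[0,0,0,0,0,0,20]]}}

```text
time_s: 58.48
tcp_pos: [0.4492, -0.2926, 0.0485]
orientation: [[-0.525, 0.851, 0.001], [0.851, 0.525, -0.001], [-0.002, 0.0, -1.0]]
contact_force: [0.6, 0.1, -1.5]
width: 0.0215
```

Run:
```python
from h import *
s,im=shot("w25",(206,140,306,300),4); path([(.449,-.285,.125,30,2),(.446,.025,.135,5,8)],20)
```

```text
t58.48 p [ 0.4492 -0.2926  0.0485] yawY 31.7 tilt 0.11deg q7 0.57 F [ 0.6  0.1 -1.5] w 0.0215
yaw now 31.7; dyaw/row -0.8 step mm 38.5
[0.004, 0.0024, -0.0478, 0.0001, 0.0005, 0.0072, 20.0], [0.0041, 0.0023, -0.0478, 0.0001, 0.0005, 0.0072, 20.0], 
yaw now 30.0; dyaw/row -3.1 step mm 38.8
[0.0422, 0.0238, -0.0016, 0.0, 0.0, 0.0273, 20.0], [0.0434, 0.0215, -0.0016, 0.0, 0.0, 0.0273, 20.0], [0.0445, 0.0191, -0.0016, 0.0, 0.0, 0.0273, 20.0], [0.0455, 0.0166, -0.0016, 0.0, 0.0, 0.0273, 20.0], [0.0463, 0.0141, -0.0016, 0.0, 0.0, 0.0273, 20.0], [0.047, 0.0116, -0.0016, 0.0, 0.0, 0.0273, 20.0], [0.0476, 0.009, -0.0016, 0.0, 0.0, 0.0273, 20.0], [0.048, 0.0064, -0.0016, 0.0, 0.0, 0.0273, 20.0],
```

View pics/w25.png

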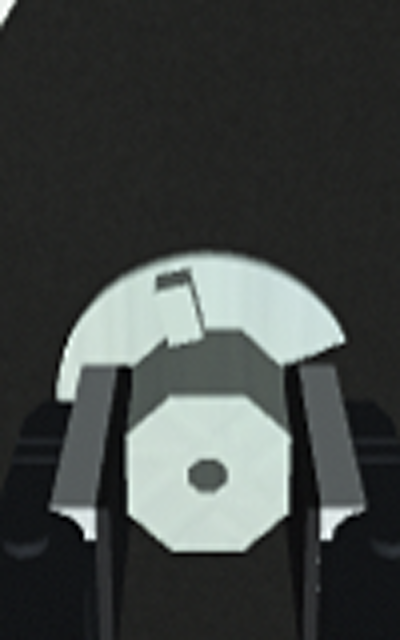

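Call:
{"api": "carry_out", "payload": {"increments": [[0,0,-0.044,0,0,0.007,20],[0.004,0.002,-0.048,0,0,0.007,20],[0.042,0.024,-0.004,0,0,0.027,20],[0.0435,0.0215,-0.002,0,0,0.027,20],[0.0445,0.019,-0.0015,0,0,0.027,20],[0.0455,0.0165,-0.0015,0,0,0.027,20],[0.0465,0.014,-0.0015,0,0,0.027,20],[0.047,0.0115,-0.0015,0,0,0.027,20],[0.0475,0.009,-0.0015,0,0,0.027,20],[0.044,0.006,-0.0015,0,0,0.027,20],[0,0,0,0,0,0,20],[0,0,0,0,0,0,20]]}}

```text
time_s: 60.02
tcp_pos: [0.4475, 0.0269, 0.1367]
orientation: [[-0.076, 0.997, 0.004], [0.997, 0.076, -0.0], [-0.001, 0.004, -1.0]]
contact_force: [-0.6, 0.4, -0.6]
width: 0.022
```

Run:
```python
from h import *
s,im=shot("w26",(156,60,356,210),4)
```

```text
t60.02 p [0.4475 0.0269 0.1367] yawY 4.4 tilt 0.25deg q7 -0.36 F [-0.6  0.4 -0.6] w 0.0220
```

View pics/w26.png

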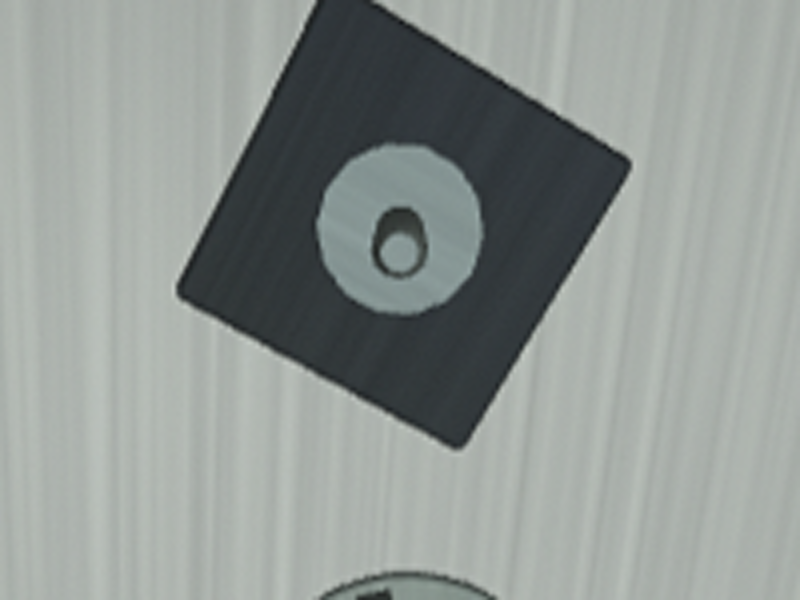

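Run:
```python
from h import *
P,_=intool("w26",[np.array([400,253])/4+[156,60]],.066); print(P)
path([(P[0,0]-.0003,P[0,1]-.0003,.124,4.4,2)],20)
```

```text
[[0.44161509 0.09082126 0.066     ]]
yaw now 4.4; dyaw/row 0.0 step mm 32.6
[0.0399, -0.001, 0.0079, 0.0011, 0.0001, -0.0002, 20.0], [0.0399, -0.0009, 0.008, 0.0011, 0.0001, -0.0002, 20.0],
```

Call:
{"api": "carry_out", "payload": {"increments": [[0.04,-0.001,0.007,0,0,0,20],[0.04,-0.001,0.007,0,0,0,20],[0.0055,0,0,0,0,0,20],[0,0,0,0,0,0,20],[0,0,0,0,0,0,20]]}}

```text
time_s: 60.7
tcp_pos: [0.4419, 0.0898, 0.1248]
orientation: [[-0.066, 0.998, 0.004], [0.998, 0.066, -0.002], [-0.003, 0.004, -1.0]]
contact_force: [0.3, -1.2, -1.9]
width: 0.0216
```

Run:
```python
from h import *
st();path([(.4413,.0906,.12,4.4,1)],20)
```

```text
t60.70 p [0.4419 0.0898 0.1248] yawY 3.8 tilt 0.27deg q7 -0.52 F [ 0.3 -1.2 -1.9] w 0.0216
yaw now 3.8; dyaw/row 0.6 step mm 4.9
[0.0011, -0.0007, 0.006, 0.0019, 0.0014, -0.0054, 20.0],
```

Expected contact, if undersize, at TCP ≈ 0.1145.

Call:
{"api": "carry_out", "payload": {"increments": [[0.0015,-0.0007,0.004,0,0,0,20],[0,0,0.006,0,0,0,20],[0,0,0.0025,0,0,0,20],[0,0,0.002,0,0,0,20],[0,0,0.002,0,0,0,20]]}}

```text
time_s: 61.32
tcp_pos: [0.442, 0.0888, 0.1131]
orientation: [[-0.062, 0.998, 0.006], [0.998, 0.062, -0.005], [-0.005, 0.006, -1.0]]
contact_force: [-7.1, -2.3, 30.5]
width: 0.0217
```

Call:
{"api": "carry_out", "payload": {"increments": [[0,0,0.001,0,0,0,20],[0,0,0.001,0,0,0,20]]}}

```text
time_s: 61.58
tcp_pos: [0.4418, 0.089, 0.1136]
orientation: [[-0.063, 0.998, 0.008], [0.998, 0.063, -0.006], [-0.006, 0.007, -1.0]]
contact_force: [-4.4, -0.8, 12.6]
width: 0.0218
```

C stays on the tip (undersize). Lift and take it to the tray.

Call:
{"api": "carry_out", "payload": {"increments": [[0,0,-0.015,0,0,0,20],[0,0,-0.015,0,0,0,20],[0,0,0,0,0,0,20]]}}

```text
time_s: 61.95
tcp_pos: [0.4419, 0.0893, 0.1393]
orientation: [[-0.063, 0.998, 0.009], [0.998, 0.063, -0.006], [-0.006, 0.008, -1.0]]
contact_force: [-0.0, -0.7, -2.0]
width: 0.0218
```

Run:
```python
from h import *
st();path([(.674,-.048,.13,3,6)],20)
```

```text
t61.95 p [0.4419 0.0893 0.1393] yawY 3.6 tilt 0.59deg q7 -0.51 F [-0.  -0.7 -2. ] w 0.0218
yaw now 3.6; dyaw/row -0.1 step mm 45.0
[-0.0316, 0.0464, 0.0025, 0.0007, 0.0005, 0.0009, 20.0], [-0.0315, 0.0465, 0.0024, 0.0007, 0.0005, 0.0009, 20.0], [-0.0314, 0.0466, 0.0023, 0.0007, 0.0005, 0.0009, 20.0], [-0.0314, 0.0466, 0.0022, 0.0007, 0.0005, 0.0009, 20.0], [-0.0313, 0.0467, 0.0021, 0.0007, 0.0005, 0.0009, 20.0], [-0.0312, 0.0467, 0.002, 0.0007, 0.0005, 0.0009, 20.0],
```

Call:
{"api": "carry_out", "payload": {"increments": [[-0.031,0.0455,0.001,0.0007,0,0,20],[-0.0315,0.0465,0.001,0.0007,0,0,20],[-0.0315,0.0465,0.001,0.0007,0,0,20],[-0.0315,0.0465,0.001,0.0007,0,0,20],[-0.0315,0.0465,0.001,0,0,0,20],[-0.027,0.041,0,0,0,0,20],[0,0,0,0,0,0,20],[0,0,0,0,0,0,20]]}}

```text
time_s: 62.95
tcp_pos: [0.674, -0.0482, 0.1337]
orientation: [[-0.064, 0.998, -0.001], [0.998, 0.064, -0.005], [-0.005, -0.001, -1.0]]
contact_force: [-0.7, -0.4, -1.7]
width: 0.0219
```

Run:
```python
from h import *
st();path([(.673,-.048,.054,3,4)],20)
```

```text
t62.95 p [ 0.674  -0.0482  0.1337] yawY 3.7 tilt 0.32deg q7 -0.18 F [-0.7 -0.4 -1.7] w 0.0219
yaw now 3.7; dyaw/row -0.2 step mm 19.9
[0.0002, -0.0003, 0.0249, -0.0002, 0.0007, 0.0015, 20.0], [0.0002, -0.0003, 0.0249, -0.0002, 0.0007, 0.0015, 20.0], [0.0002, -0.0003, 0.0249, -0.0002, 0.0007, 0.0015, 20.0], [0.0001, -0.0003, 0.0249, -0.0002, 0.0007, 0.0015, 20.0],
```

Call:
{"api": "carry_out", "payload": {"increments": [[0,0,0.022,0,0,0,20],[0,0,0.025,0,0,0,20],[0,0,0.025,0,0,0,20],[0,0,0.018,0,0,0,20],[0,0,0.006,0,0,0,20],[0,0,0,0,0,0,20]]}}

```text
time_s: 63.7
tcp_pos: [0.6697, -0.0449, 0.0517]
orientation: [[-0.07, 0.998, -0.005], [0.998, 0.07, -0.005], [-0.004, -0.005, -1.0]]
contact_force: [-0.3, 0.4, -0.8]
width: 0.0216
```

Run:
```python
from h import *
st()
```

```text
t63.70 p [ 0.6697 -0.0449  0.0517] yawY 4.0 tilt 0.37deg q7 -0.22 F [-0.3  0.4 -0.8] w 0.0216
```

Release and rise clear.

Call:
{"api": "carry_out", "payload": {"increments": [[0,0,0,0,0,0,40],[0,0,0,0,0,0,40],[0,0,0,0,0,0,40],[0,0,-0.035,0,0,0,40],[0,0,-0.05,0,0,0,40],[0,0,-0.05,0,0,0,40],[0,0,-0.05,0,0,0,40],[0,0,0,0,0,0,40],[0,0,0,0,0,0,40]]}}

```text
time_s: 64.82
tcp_pos: [0.6711, -0.0443, 0.207]
orientation: [[-0.069, 0.998, -0.0], [0.998, 0.069, -0.005], [-0.005, -0.0, -1.0]]
contact_force: [-0.1, -0.0, 0.7]
width: 0.0399
```

Run:
```python
from h import *
s,im=shot("w27")
t=get_image("top"); save(t,"t27",5,(95,190,255,265)); sc=get_image("scene"); save(sc,"s27",1.5)
save(sc,"s27j",5,(270,130,370,200))
```

```text
t64.83 p [ 0.6711 -0.0443  0.207 ] yawY 4.0 tilt 0.26deg q7 -0.15 F [-0.1 -0.   0.7] w 0.0399
```

View pics/w27.png

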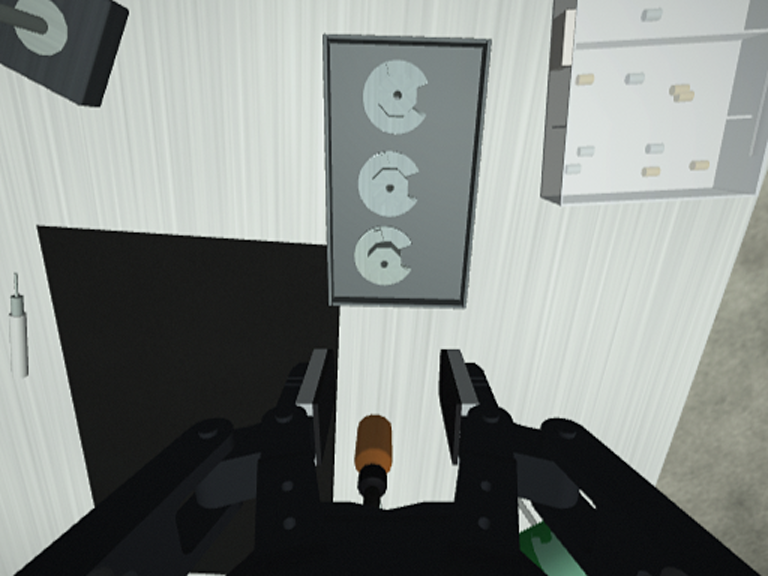

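View pics/t27.png

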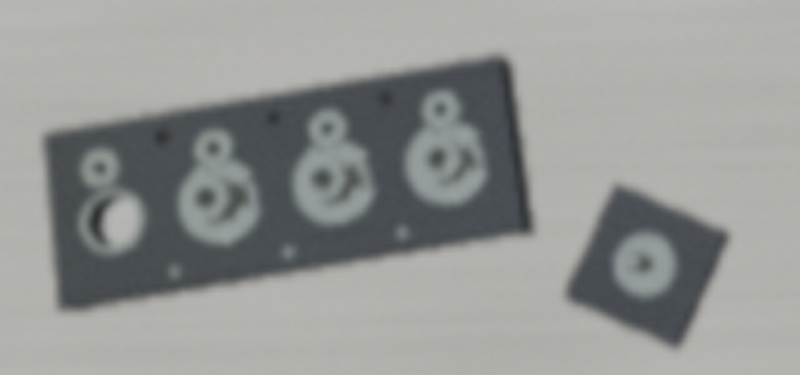

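View pics/s27.png

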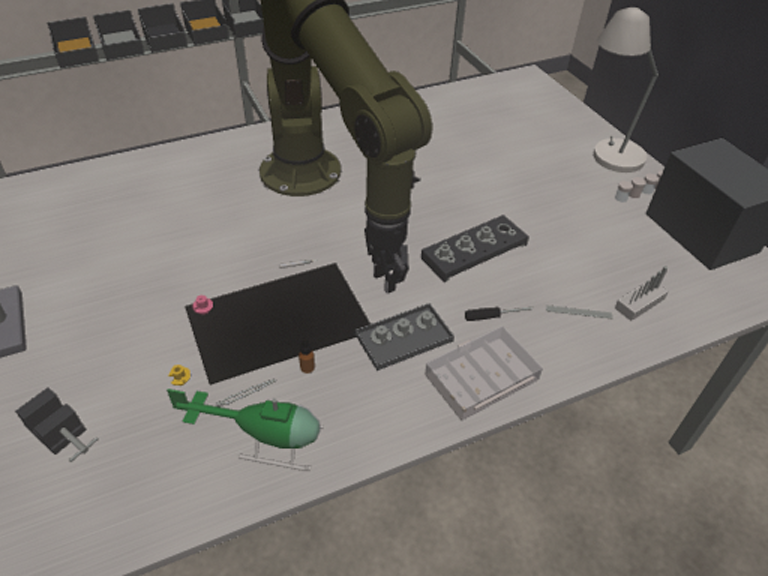

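View pics/s27j.png

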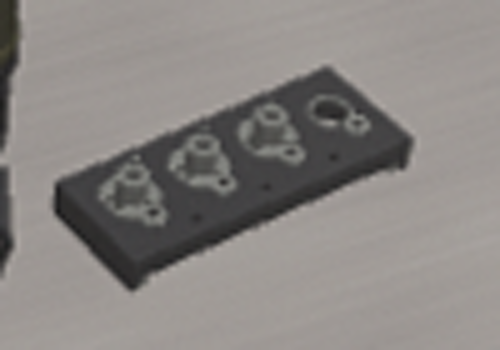

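Run:
```python
from h import *
bush("w12",(408,440),(499,369),(495,452),(156,88),4,0.014)
bush("w16",(684,470),(753,402),(742,482),(156,88),4,0.014)
bush("w8",(410,438),(503,376),(488,457),(156,88),4,0.014)
print(close_job())
```

```text
head [0.4899 0.2623 0.054 ] yaw -76.4 corner radius [0.0225 0.0227] chord 0.02
head [0.4814 0.3256 0.054 ] yaw -75.8 corner radius [0.0222 0.0226] chord 0.0205
head [0.4989 0.1988 0.054 ] yaw -74.9 corner radius [0.0224 0.0219] chord 0.0199
the job is handed in; nothing more can be done
None
```

The jig is changed over and the job is handed in, at about 65 s of the 210 s. The interface gave no verdict.

- **Good bushings:** three of the five from the mat slid all the way down the gauge pin. Each dropped home in a free liner and was turned clockwise. Close-up pictures put them about 83–85° past the notch position, with the stop block at the lock screw and the axis within about 2 mm of the liner.
- **Undersize bushings:** the other two stopped on the pin tip under about 27–30 N and went into the grey tray.
- **Old bushing:** the one in the liner at the far +y end was turned back about 67°, lifted out and put in the tray. That liner is now empty.

The gauge was knocked aside during the run, so I measured it again before trying the last two.

In the last pictures, the three seated bushings are under their screw heads and the three rejects lie flat in the tray. The dropper bottle is upright, the pink and yellow look-alikes are untouched, and the gripper is clear. No check failed. I saw no clear torque rise when the stop blocks met the screws, so the lock angle rests on the tool turn and the pictures. The undersize bushings were about 2 mm off the pin axis when tested, within the 2.8 mm a good bore would have tolerated.

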